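# Turn the board carrier over the fence

## Robot

A 6-joint arm with a two-finger parallel gripper is mounted at the origin on a cart in front of the work surface, level with it; the furniture and walls round the work are solid. World frame = base frame: x ahead of the robot, y to its left, z up, the work surface at z = 0. Lengths are in mm, angles in rad, forces in N, time in s.
With the tool pointing down it reaches from about 375 to 975 mm from the base axis. Payload 3.8 kg.
Tool frame: the origin (TCP) lies midway between the tips of the shut fingers; the grasp point (between the pads) lies arm.grip_depth behind it (arm.grip_depth is the distance from the TCP to the grasp point, in mm); z points along the fingers, y is the direction in which the jaws open and shut (so a half turn about z gives the same grasp; the last joint's range is limited). The gripper opens to 85 mm and grips with 20 to 120 N. Pads are 22 mm wide; open, the fingers measure 114 mm over their backs; the gripper's body (76 mm by 85 mm) begins 54 mm behind the grasp point. The pads swing forward as they close: fully open they stand 13 mm farther back than shut.
Start: joints at [-1.209, 0.264, 1.604, -0, 1.274, -0.037], TCP at [262.105, -622.028, 231.28] pointing down, gripper open.
Joint ranges: [-2.63, 2.63], [-0.94, 2.18], [0.31, 2.57], [-1.31, 4.45], [0, 2.66], [-2.55, 2.55]. Speed limits (rad/s): [2.57, 2.57, 3.14, 3.14, 3.14, 3.14].

## Interface

Orientations are given as a unit quaternion [x, y, z, w].
In Python, from bench import arm gives the robot as it stands.
- The arm moves only by the tool apply_moves, never from a script. Its argument "moves" is a list of rows, each an object with "offset": the shift along the world's x, y, z in cm, a list of three; "yaw": the turn about the world's z in rad; "jaw": the opening, from -1 (shut) to 1 (fully open). In form: [{"offset": [dx, dy, dz], "yaw": yaw, "jaw": jaw}, ...]. A call has 1 to 10 rows; each row shifts and turns the commanded pose from where the row before left it; what a row does not reach is not made up. A row lasts 1/12 s, in which the tool goes at most 41.7 mm and 7.16 degrees, less where a joint would pass 70% of its speed; a pose out of reach is approached as far as the arm can. A call with a gripper value outside its range is refused whole. The fingers move at their own pace and stop on an object; "force" is the grip in N (left out, the last holds). Time passes only in rows, so rows that do not move let the fingers close. It gives the time, the measured TCP pose, the force and the opening at its end, in the units of the state.
- arm.observe(): the state, without advancing time (a new reading comes with each control period).
- arm.get_image(name): name is "side" or "top" or "wrist"; returns (picture, depth): 384x512x3 uint8, red, green, blue; 384x512 float32, mm along the optical axis (not along the pixel's ray), 0 where there is no reading.
- arm.get_calibration(name): a dict with "fov_y" (degrees; the focal length in pixels is half the picture's height over the tangent of half this angle, whatever the lens; pixels are square), "cx", "cy" (the principal point, pixels), "R" (3x3) and "t" (3): a world point X has camera coordinates R X + t. Camera axes: x right, y down, z forward; pixel columns grow to the right and rows downward; lengths in mm; the calibration is good to about 2 mm. The wrist camera is an equidistant fisheye: a pixel r from the principal point sees the ray r / f radians off the axis. A picture is of the moment at which its call begins: read the wrist's pose just before it. get_calibration takes no time and is no camera call; for the wrist camera it gives the pose at the moment of the call.
- arm.sign_off(): hands the job in, once; it reports no verdict.
The state is a dict: "time": time; "joint_pos": joint angles; "joint_velocities": joint speeds; "tau": joint torques, N m; "ee_pos": TCP position; "orientation": TCP orientation; "force": force on the tool from outside, world axes, zero at the start; "torque": the same for the moment, N m; "grip_width": finger opening in mm.
Only numpy, scipy, OpenCV 4.12 (cv2) and the standard library are available. Lean on these libraries where they do the work, as an engineer would, in place of code of your own. Each camera call takes 0.05 s, during which the arm holds its last target.

## Task

The flat board carrier lies beside the low fence with its circuit board facing down; it is too wide to grasp, but its free edge can be levered up with the other edge braced against the fence. Turn it over to the other side of the fence, so that it lies flat and centred on the rubber mat, along the fence, with the board facing up. Lower it gently without letting it slam down, and leave everything else where it is.

Things in the scene. Friction and masses are not known exactly. Their poses are not given: they have to be found in the camera images.
- carrier: loose aluminium plate, 142 mm (x) by 124 mm (y), 14 mm thick, about 0.3 kg, too wide to grasp across. Plain closed back, up at the start; the other face, down at the start, has a pocket with a sunk circuit board. Origin: centre of the board-side face; z points out of the back (down once turned). A long edge faces the fence, 2 to 30 mm off it, up to 0.12 rad out of line
- carrier_edge_a (a point): middle of the carrier's long edge at its +y side, 62 mm from its centre, at half thickness. Both long edges are blunt V shapes that stand out furthest here, bevelled 45 degrees by 7 mm towards both faces, so that a fingertip wedges under. The outer 20 mm are solid rim that can be pinched across the 14 mm thickness once raised
- carrier_edge_b (a point): the same on the other long edge, at the carrier's -y side
- fence: a straight low aluminium bar fixed to the table, 180 mm along its x, 14 mm thick along its y, 30 mm high; does not move. Origin: centre of its underside, on the table. The carrier lies on one side of it (either +y or -y) and the mat on the other
- mat: a thin dark rubber mat fixed to the table, 170 mm along its x, 140 mm along its y, 2.5 mm thick, on the other side of the fence from the carrier, parallel to the fence. Origin: centre of its underside, on the table. It can lie up to 50 mm further along the fence than the carrier does, either way; its centre is 78 to 92 mm from the fence's middle line
- tape: bystander: roll of tan adhesive tape lying flat, 100 mm across, 25 mm high; origin at the centre of its underside
- mouse: bystander: grey computer mouse, 126 x 66 x 39 mm; origin at the centre of its underside
- label_roll: bystander: standing roll of labels, 68 mm across, 50 mm high; origin at the centre of its underside
- spool: bystander: small wire spool standing upright, 54 mm across, 44 mm high; origin at the centre of its underside

How it is judged (in metres and radians):
On the way:
1. the carrier is levered up past 45 degrees (angle between carrier's own z axis and vertical above 0.8 rad), for 0.1 s.
At the end, for the whole second after the job is handed in: the carrier lies at rest flat (within 4 degrees) and board side up on the mat, its centre within 30 mm of the mat's centre, its long side parallel to the fence within 8 degrees (angle between carrier's own z axis and vertical above 3.07 rad and horizontal distance between carrier and mat below 0.03 m and angle between the x axis of carrier and the x axis of fence, either way round below 0.15 rad and height (world z) of carrier below 0.022 m and linear speed of carrier below 0.02 m/s and angular speed of carrier below 0.1 rad/s); the robot touches nothing.
It fails at once if the carrier slams down or falls over (turns faster than 7 rad/s; a fall of its raised edge through some 30 mm does that) (angular speed of carrier above 7 rad/s).
It fails at once if the carrier is dropped or thrown (faster than 0.8 m/s) (linear speed of carrier above 0.8 m/s).
It fails at once if a bystander is shifted by more than 30 mm (distance of any of tape, mouse, label_roll, spool from where it was at the start of the episode above 0.03 m).
It also fails if it takes over 72 s, if anything falls off the work surface, if the arm or the gripper's body presses on something with over 40 N, if the wrist force passes 120 N, or if a joint passes its speed limit or range.

## Working session

There is one attempt and no reset: what is moved stays moved. The work goes in short steps, Python scripts to look and compute and a tool call to move; the robot and the scene stay as the last step left them, time stands still between calls to the robot, and variables do not carry over. Pictures are saved under pics/ and viewed, and the job is handed in when it is done.

Besides the shell and the picture viewer there is one more tool, called after ">>>" as name(argument=value, ...) on one line, values as JSON. apply_moves: Moves the arm, as the interface text tells. Its arguments: {"type":"object","properties":{"moves":{"type":"array","items":{"type":"object","properties":{"offset":{"type":"array","items":{"type":"number"}},"yaw":{"type":"number"},"jaw":{"type":"number"}}}},"force":{"type":"number"}},"required":["moves"]}

```bash
mkdir -p pics; ls
cat > h.py <<'E'
import numpy as np, cv2
from bench import arm
def snap(n,name):
    im,d=arm.get_image(n); cv2.imwrite(f'pics/{name}.png',im[:,:,::-1]); np.savez(f'pics/{name}.npz',im=im,d=d,**{k:np.array(v) for k,v in arm.get_calibration(n).items()})
    return im,d
def cal(n):
    c=arm.get_calibration(n); f=192/np.tan(np.radians(c['fov_y'])/2)
    return f,c['cx'],c['cy'],np.array(c['R']),np.array(c['t'])
def ray(n,u,v,z,c=None):
    f,cx,cy,R,t=c or cal(n)
    d=R.T@np.array([(u-cx)/f,(v-cy)/f,1]); o=-R.T@t
    return o+d*(z-o[2])/d[2]
def cloud(n,d,c=None):
    f,cx,cy,R,t=c or cal(n)
    v,u=np.mgrid[:d.shape[0],:d.shape[1]]
    P=np.stack([(u-cx)/f*d,(v-cy)/f*d,d],-1)
    return (P-t)@R
E
python3 - <<'E'
from h import *
print(arm.observe(), arm.grip_depth)
for n in('top','side'):
    snap(n,n+'0'); c=arm.get_calibration(n); print(n,c)
E
```

```text
pics
{'time': 0.0, 'joint_pos': array([-1.20890785e+00,  2.64752515e-01,  1.60536875e+00,  1.53641670e-05,
        1.27366393e+00, -3.68679165e-02]), 'joint_velocities': array([ 0.00021292,  0.001684  , -0.00073258, -0.00031695,  0.00037664,
       -0.00125915]), 'tau': array([ 1.15896259e-03, -5.15103829e+01, -3.67317045e+01,  3.99156659e-05,
        1.29327938e-02, -1.70644017e-05]), 'ee_pos': array([ 261.85349275, -621.36331935,  229.96526101]), 'orientation': array([ 9.80189780e-01,  1.98057553e-01, -1.70126113e-04, -1.08301592e-03]), 'force': array([-0.29870105,  0.53213822, -0.21325034]), 'torque': array([-0.00433891, -0.02006216, -0.01260904]), 'grip_width': 85.38567081597122} 18.700000000000003
top {'fov_y': 54.617362328104925, 'cx': 252.81102308207346, 'cy': 188.33220138797154, 'R': array([[ 0.00377283, -0.99956302,  0.02931778],
       [-0.98803083, -0.00824727, -0.15403593],
       [ 0.15421041, -0.02838572, -0.98763019]]), 't': array([107.48017447, 506.99761696, 910.1081527 ])}
side {'fov_y': 44.41476263815208, 'cx': 261.38878691000315, 'cy': 203.06513410299715, 'R': array([[ 0.93988503,  0.34147528, -0.00327908],
       [ 0.22499254, -0.62644144, -0.74629048],
       [-0.25689391,  0.70068949, -0.66561232]]), 't': array([-516.77463127,  -17.00951349, 1079.47494792])}
```

View pics/top0.png

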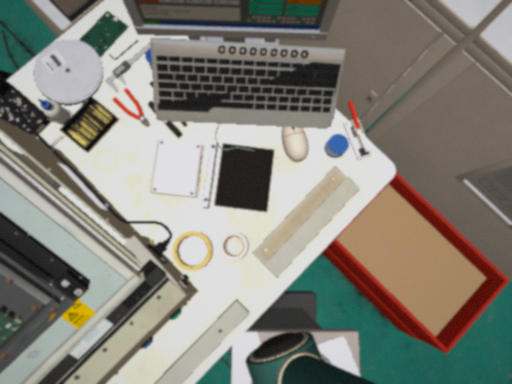

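View pics/side0.png

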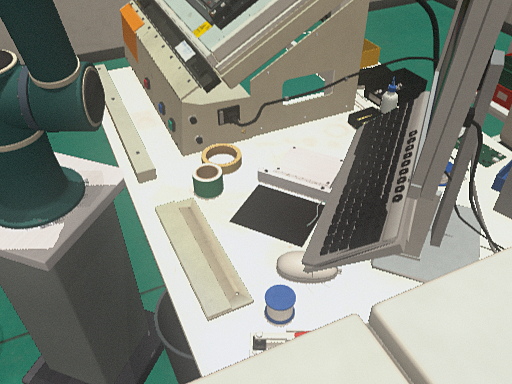

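The carrier is the white plate at about (177,168) in the top view. The fence is the bar at about (211,175), and the dark mat is at about (245,177). The tape is at (193,250), the label roll at (236,246), the mouse at (295,143) and the spool at (337,146).

Run:
```python
from h import *
z=np.load('pics/top0.npz');im,d=z['im'],z['d'];P=cloud('top',d)
cv2.imwrite('pics/crop0.png',cv2.resize(im[110:280,130:370,::-1],None,fx=3.3,fy=3.3,interpolation=cv2.INTER_CUBIC))
hgt=P[...,2]
roi=np.zeros(d.shape,bool);roi[120:225,140:285]=1
print('table z',np.median(hgt[210:225,150:200]))
g=im.max(2)
m=((g<70)&roi).astype(np.uint8)
cs,_=cv2.findContours(m,0,2);c=max(cs,key=cv2.contourArea);print('mat',cv2.boundingRect(c))
w=np.array([ray('top',u,v,2.5)[:2] for u,v in c[:,0]],np.float32);print(cv2.minAreaRect(w))
hm=((hgt>7)&roi)
for lo,hi in((8,20),(22,40)):
    m=((hgt>lo)&(hgt<hi)&roi).astype(np.uint8)
    n,l,s,ce=cv2.connectedComponentsWithStats(m)
    for i in range(1,n):
        if s[i,4]>150:
            Q=P[l==i]; print(lo,s[i],np.median(Q[:,2]),cv2.minAreaRect(Q[:,:2].astype(np.float32)))
np.set_printoptions(precision=0,suppress=True,linewidth=200)
print(hgt[165,145:290])
```

```text
table z 2.0636462646281277
mat (216, 148, 57, 62)
((542.7332153320312, 132.20938110351562), (132.66880798339844, 162.73431396484375), 83.34629821777344)
8 [ 149  140   55   58 2504] 15.82563499176796 ((563.1696166992188, 311.35064697265625), (123.80465698242188, 142.9267578125), 83.99799346923828)
22 [202 139  15  69 398] 31.7641260737769 ((547.167236328125, 223.20849609375), (14.260278701782227, 179.35504150390625), 83.36734008789062)
[  4.   3.   3.   1.  -1.   2.   0.  -1.  10.  12.  18.  13.  15.  17.  19.  15.  18.  14.  16.  16.  18.  15.  15.  14.  18.  17.  17.  16.  17.  15.  17.  14.  17.  18.  16.  17.  16.  14.  14.
  16.  16.  15.  15.  16.  17.  14.  14.  16.  14.  18.  15.  15.  16.  12.  13.  10.   2.   5.   3.  -1.   3.   1.   1.  30.  32.  32.  34.  32.  27.   5.   1.   4.   1.   1.   5.   4.   5.   6.
   7.   6.   5.   7.   3.   6.   2.   8.   3.   7.   4.   4.   6.   5.   4.   4.   5.   4.   5.   3.   7.   3.   3.   4.   5.   8.   3.   4.   3.   4.   1.   1.   3.   3.   4.   2.   5.   3.   3.
   5.   4.   5.   5.   3.   4.   4.   4.   2.   3.   5.   0.   3. 974.  -1.   4.   1.   3.   6.   0.  -1.  -2.   2.   1.   1.   2.   4.   2.]
```

```bash
python3 -c "
import cv2;im=cv2.imread('pics/side0.png');cv2.imwrite('pics/crops.png',cv2.resize(im[130:310,150:390],None,fx=3.3,fy=3.3,interpolation=cv2.INTER_CUBIC))"
```

```text
(no output)
```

View pics/crop0.png

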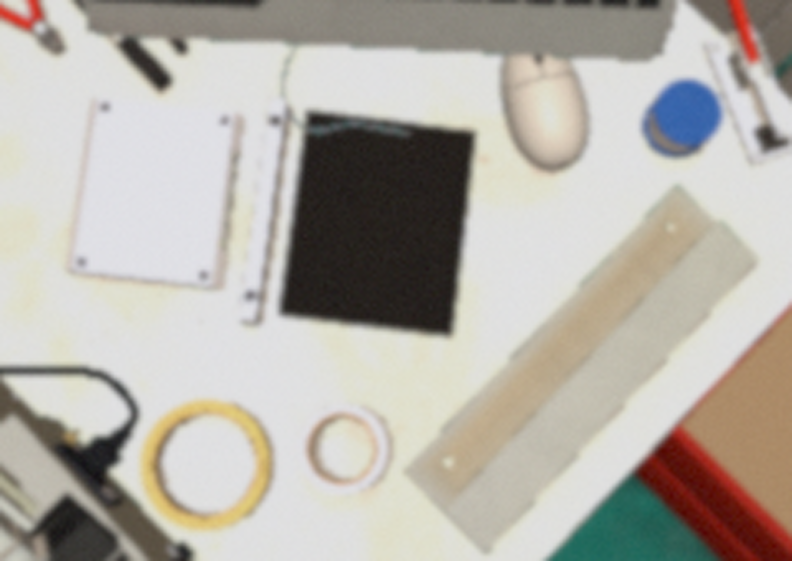

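View pics/crops.png

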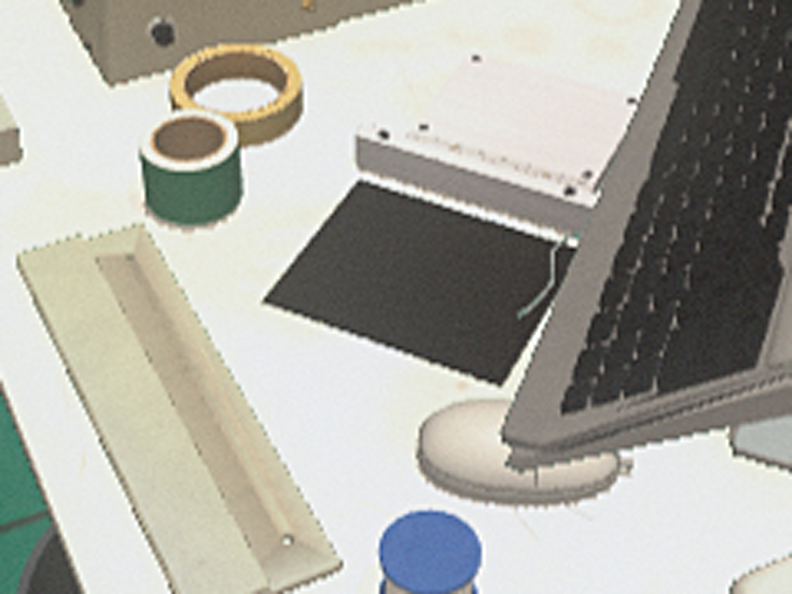

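```bash
python3 - <<'E'
from h import *
z=np.load('pics/top0.npz');im,d=z['im'],z['d'];P=cloud('top',d)
ok=d>0
X=P[ok]-[0,0,2]
np.set_printoptions(linewidth=220)
xs=np.arange(300,800,25);ys=np.arange(600,-150,-25)
print('y\\x',xs)
for y in ys:
    r=[]
    for x in xs:
        q=X[(abs(X[:,0]-x-12.5)<12.5)&(abs(X[:,1]-y-12.5)<12.5)]
        r.append(int(np.percentile(q[:,2],95)) if len(q)>3 else -9)
    print(y,' '.join('%4d'%k for k in r))
E
python3 - <<'E'
from h import *
snap('wrist','w0')
E
```

```text
y\x [300 325 350 375 400 425 450 475 500 525 550 575 600 625 650 675 700 725 750 775]
600   -9   -9   -9   -9   -9   -9   -9    2    7  152  158  260  243   14   29   96  108   27   28   28
575   -9   -9   -9   -9   -9   -9   -9    2    2   11  302  277    3   27   11   28   28   28   28   28
550   -9   -9   -9   -9   -9   -9    2    3   82  315  303    3   27   10   18   21   27   30   28   28
525  331  343   -9   -9  363  368    2  374  362  287    3    2   26   27   11    8   21   28   27   28
500  360  362  367  366  368  369  380  384  324    3    2    3    2   27   26   19   23   27    2   11
475  347  353  348  351  350  362  368  295    2    3    2    2    2    2   25   28   28   10    9    7
450  333  328  331  330  343  349  231    3    2    3    3    3    3    3    2   11   10   12   10    9
425  324  312  310  323  329  209    3    2    3    2    3    2    3    3    3    2   11   10   13    3
400  314  291  304  309  192    3    3    2    3    2    2    2    2    2    2   11   12   11    2    2
375  271  285  290  171  109    2    3    3    9    5    2    2    2    3    2
[... 1402 characters left out ...]
0    8    2    2    2    2    2    2   11   26  125  154  176  194  219  352
0   13   16   17   16   10   10    7    3    2    2    3   25   34   48  124  152  175  193  219  357
-25    2   14   16   17   15   10   10    9    2    2    2   27   35  102  123  149  174  191  215  365
-50    2    2   13   16   16   16   10   10    7    2    2   14   25  102  122  149  172  191  214  367
-75   -9    1    2   14   16   16   16   11   11    8    2    2    1  100  121  149  172  189  213  221
-100   -9   -9    1    2   13   16   17   16   10   10    8    2   45   45  114  139  161  185  212  220
-125   -9   -9   -9    1    2   13   16   16   15   12   10   41   45   45   42    3    1    1   -9   -9
```

View pics/w0.png

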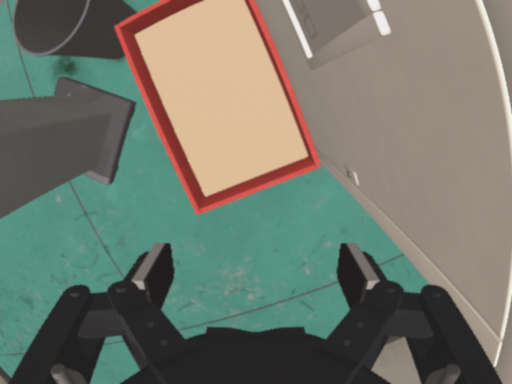

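>>> apply_moves(moves=[{"offset": [0.98, 3.6, 0], "yaw": 0.1, "jaw": 1}, {"offset": [0.98, 3.6, 0], "yaw": 0.1, "jaw": 1}, {"offset": [0.98, 3.6, 0], "yaw": 0.1, "jaw": 1}, {"offset": [0.98, 3.6, 0], "yaw": 0.1, "jaw": 1}, {"offset": [0.98, 3.6, 0], "yaw": 0.1, "jaw": 1}, {"offset": [0.98, 3.6, 0], "yaw": 0.1, "jaw": 1}, {"offset": [0.98, 3.6, 0], "yaw": 0.1, "jaw": 1}, {"offset": [0.98, 3.6, 0], "yaw": 0.1, "jaw": 1}, {"offset": [0.98, 3.6, 0], "yaw": 0.1, "jaw": 1}, {"offset": [0.98, 3.6, 0], "yaw": 0.1, "jaw": 1}])

```text
time: 0.98
ee_pos: [359.9, -260.2, 231.0]
orientation: [0.764, 0.645, 0.0, -0.0]
force: [1.5, -0.6, 0.1]
grip_width: 85.2
```

>>> apply_moves(moves=[{"offset": [0.98, 3.6, 0], "yaw": 0.05, "jaw": 1}, {"offset": [0.98, 3.6, 0], "yaw": 0, "jaw": 1}, {"offset": [0.98, 3.6, 0], "yaw": 0, "jaw": 1}, {"offset": [0.98, 3.6, 0], "yaw": 0, "jaw": 1}, {"offset": [0.98, 3.6, 0], "yaw": 0, "jaw": 1}, {"offset": [0.98, 3.6, 0], "yaw": 0, "jaw": 1}, {"offset": [0.98, 3.6, 0], "yaw": 0, "jaw": 1}, {"offset": [0.98, 3.6, 0], "yaw": 0, "jaw": 1}, {"offset": [0.98, 3.6, 0], "yaw": 0, "jaw": 1}, {"offset": [0.98, 3.6, 0], "yaw": 0, "jaw": 1}])

```text
time: 1.82
ee_pos: [458.0, 99.9, 231.2]
orientation: [0.749, 0.663, 0.0, 0.0]
force: [1.2, -0.4, 0.5]
grip_width: 85.1
```

>>> apply_moves(moves=[{"offset": [0.98, 3.6, 0], "yaw": 0, "jaw": 1}, {"offset": [0.98, 3.6, 0], "yaw": 0, "jaw": 1}, {"offset": [0.98, 3.6, 0], "yaw": 0, "jaw": 1}, {"offset": [0.98, 3.6, 0], "yaw": 0, "jaw": 1}, {"offset": [0.98, 3.6, 0], "yaw": 0, "jaw": 1}, {"offset": [0.98, 3.6, 0], "yaw": 0, "jaw": 1}, {"offset": [0.98, 3.6, 0], "yaw": 0, "jaw": 1}, {"offset": [0.98, 3.6, 0], "yaw": 0, "jaw": 1}, {"offset": [0, 0, 0], "yaw": 0, "jaw": 1}])

```text
time: 2.57
ee_pos: [537.1, 391.9, 229.9]
orientation: [0.748, 0.664, 0.001, -0.001]
force: [-0.3, 0.1, 0.9]
grip_width: 85.9
```

Run:
```python
from h import *
o=arm.observe();print(o['ee_pos'],o['orientation'],o['force'],o['joint_pos'])
for n in('top','side','wrist'): snap(n,n+'1')
ims=[cv2.imread(f'pics/{n}1.png') for n in('top','side')]
cv2.imwrite('pics/c1.png',np.hstack([cv2.resize(ims[0][80:280,120:320],(400,400)),cv2.resize(ims[1][40:240,180:380],(400,400))]))
```

```text
[537.05117563 391.94040658 229.87824425] [ 0.74771299  0.66402057  0.00088951 -0.0010852 ] [-0.33192588  0.09598192  0.91305301] [0.59173727 0.24477544 1.63027961 0.00250545 1.26506644 0.70941318]
```

View pics/c1.png

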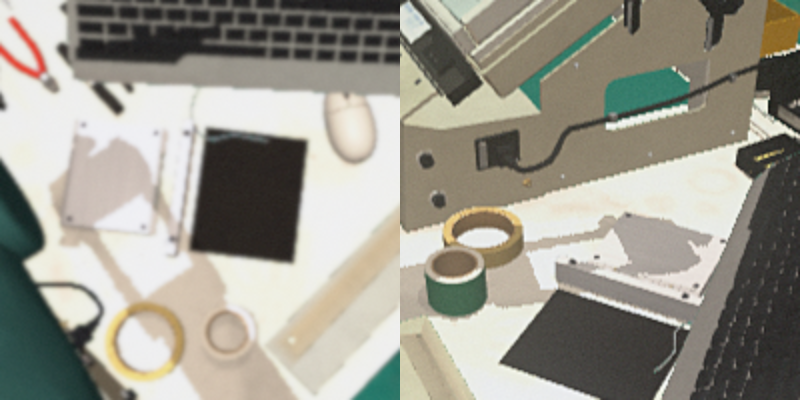

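View pics/wrist1.png

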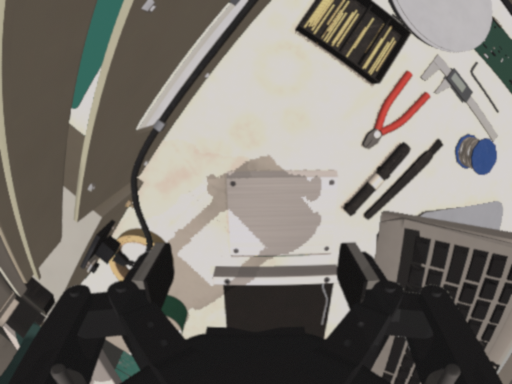

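>>> apply_moves(moves=[{"offset": [0.1, 0.9, -3.0], "yaw": 0, "jaw": 1}, {"offset": [0, 0, -3.5], "yaw": 0, "jaw": 1}, {"offset": [0, 0, -3.5], "yaw": 0, "jaw": 1}, {"offset": [0, 0, -3.5], "yaw": 0, "jaw": 1}, {"offset": [0, 0, -3.5], "yaw": 0, "jaw": 1}, {"offset": [0, 0, -3.0], "yaw": 0, "jaw": 1}, {"offset": [0, 0, 0], "yaw": 0, "jaw": 1}])

```text
time: 3.3
ee_pos: [532.1, 389.5, 23.8]
orientation: [0.749, 0.662, -0.007, -0.001]
force: [-0.7, -0.6, -1.6]
grip_width: 85.2
```

```bash
cat > look.py <<'E'
from h import *
import sys
k=sys.argv[1]
o=arm.observe();p=o['ee_pos'];r=p[:2]-[547.2,223.2]
print('t%.2f'%o['time'],p.round(1),'a,b',round(r@[.9933,-.1149],1),round(r@[.1149,.9933],1),'F',o['force'].round(1),'Fn %.1f'%(o['force'][:2]@[.1149,.9933]),'gw',o['grip_width'].round(1),'psi',np.degrees(2*np.arctan2(o['orientation'][1],o['orientation'][0])-np.pi/2).round(1))
if len(sys.argv)>2:
    for n in sys.argv[2].split(','): snap(n,n+k)
    L=[]
    for n in sys.argv[2].split(','):
        im=cv2.imread(f'pics/{n}{k}.png')
        L.append(im if n=='wrist' else im[80:280,120:320] if n=='top' else im[60:260,190:390])
    cv2.imwrite(f'pics/c{k}.png',np.hstack([cv2.resize(i,(400,400),interpolation=cv2.INTER_CUBIC) for i in L]))
E
python3 look.py 2 side,wrist
```

```text
Traceback (most recent call last):
  File "look.py", line 5, in <module>
    print('t%.2f'%o['time'],p.round(1),'a,b',round(r@[.9933,-.1149],1),round(r@[.1149,.9933],1),'F',o['force'].round(1),'Fn %.1f'%(o['force'][:2]@[.1149,.9933]),'gw',o['grip_width'].round(1),'psi',np.degrees(2*np.arctan2(o['orientation'][1],o['orientation'][0])-np.pi/2).round(1))
                                                                                                                                                                      ^^^^^^^^^^^^^^^^^^^^^
AttributeError: 'float' object has no attribute 'round'
```

```bash
sed -i "s/o\['grip_width'\].round(1)/round(float(o['grip_width']),1)/" look.py
python3 look.py 2 side,wrist; python3 look.py 2b
```

```text
t3.30 [532.1 389.5  23.8] a,b -34.1 163.5 F [-0.7 -0.6 -1.6] Fn -0.7 gw 85.2 psi -7.1
t3.40 [536.5 392.9  30.5] a,b -30.1 167.4 F [1.2 0.3 0.5] Fn 0.4 gw 85.4 psi -7.1
```

View pics/c2.png

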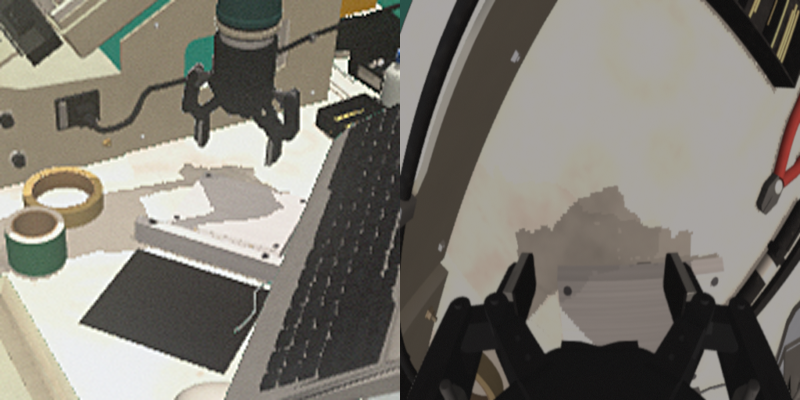

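>>> apply_moves(moves=[{"offset": [0.05, 0.5, 0], "yaw": 0.009, "jaw": 1}, {"offset": [0, 0, -1.0], "yaw": 0, "jaw": 1}, {"offset": [0, 0, -1.0], "yaw": 0, "jaw": 1}, {"offset": [0, 0, -1.0], "yaw": 0, "jaw": 1}, {"offset": [0, 0, -0.4], "yaw": 0, "jaw": 1}, {"offset": [0, 0, 0], "yaw": 0, "jaw": 1}, {"offset": [0, 0, 0], "yaw": 0, "jaw": 1}])

```text
time: 3.98
ee_pos: [537.4, 399.6, -3.6]
orientation: [0.746, 0.666, -0.001, -0.0]
force: [0.4, -0.0, -0.0]
grip_width: 85.3
```

```bash
python3 look.py 3 side,wrist; python3 look.py 3b
```

```text
t3.98 [537.4 399.6  -3.6] a,b -30.0 174.1 F [ 0.4 -0.  -0. ] Fn 0.0 gw 85.3 psi -6.5
t4.08 [538.1 400.1  -2.6] a,b -29.3 174.7 F [ 0.1 -0.  -0.2] Fn -0.0 gw 85.4 psi -6.5
```

View pics/c3.png

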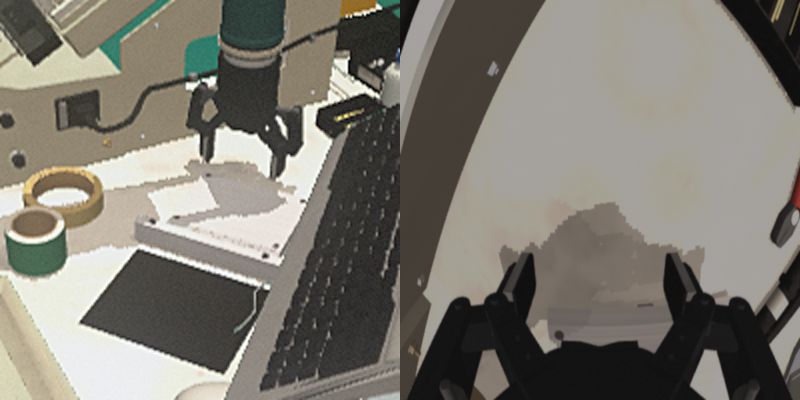

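>>> apply_moves(moves=[{"offset": [0, 0, -0.4], "yaw": 0, "jaw": 1}, {"offset": [0, 0, -0.3], "yaw": 0, "jaw": 1}, {"offset": [0, 0, 0], "yaw": 0, "jaw": 1}, {"offset": [0, 0, 0], "yaw": 0, "jaw": 1}])

```text
time: 4.42
ee_pos: [537.7, 399.8, -10.1]
orientation: [0.746, 0.666, -0.0, -0.0]
force: [-0.0, -1.3, 0.8]
grip_width: 85.6
```

>>> apply_moves(moves=[{"offset": [-0.035, -0.3, 0], "yaw": 0, "jaw": 1}, {"offset": [-0.035, -0.3, 0], "yaw": 0, "jaw": 1}, {"offset": [-0.035, -0.3, 0], "yaw": 0, "jaw": 1}, {"offset": [-0.035, -0.3, 0], "yaw": 0, "jaw": 1}, {"offset": [-0.035, -0.3, 0], "yaw": 0, "jaw": 1}, {"offset": [-0.035, -0.3, 0], "yaw": 0, "jaw": 1}, {"offset": [-0.035, -0.3, 0], "yaw": 0, "jaw": 1}, {"offset": [0, 0, 0], "yaw": 0, "jaw": 1}])

```text
time: 5.08
ee_pos: [535.6, 378.5, -9.6]
orientation: [0.746, 0.666, 0.0, 0.0]
force: [-0.8, 0.5, -1.2]
grip_width: 85.2
```

```bash
python3 look.py 4 side,top
```

```text
t5.08 [535.6 378.5  -9.6] a,b -29.3 152.9 F [-0.8  0.5 -1.2] Fn 0.4 gw 85.2 psi -6.5
```

View pics/c4.png

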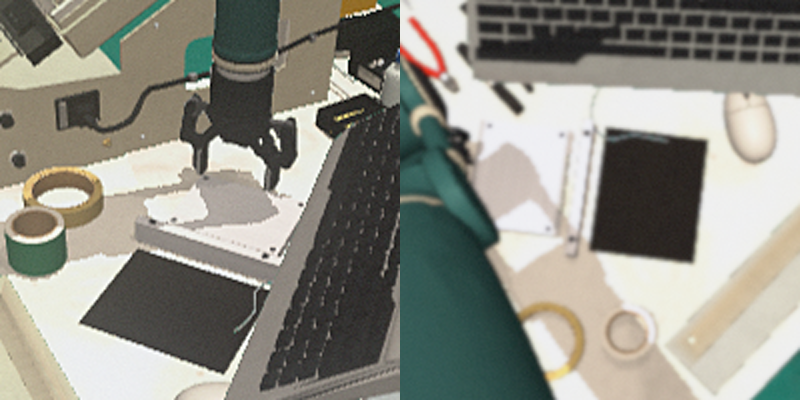

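>>> apply_moves(moves=[{"offset": [-0.03, -0.3, 0], "yaw": 0, "jaw": 1}, {"offset": [-0.03, -0.3, 0], "yaw": 0, "jaw": 1}, {"offset": [-0.03, -0.2, 0], "yaw": 0, "jaw": 1}, {"offset": [0, 0, 0], "yaw": 0, "jaw": 1}])

```text
time: 5.52
ee_pos: [534.7, 370.6, -9.6]
orientation: [0.746, 0.666, 0.0, 0.0]
force: [-0.5, 0.7, 0.5]
grip_width: 85.5
```

>>> apply_moves(moves=[{"offset": [-0.02, -0.2, 0], "yaw": 0, "jaw": 1}, {"offset": [0, 0, 0], "yaw": 0, "jaw": 1}])

```text
time: 5.68
ee_pos: [534.5, 368.7, -9.7]
orientation: [0.746, 0.666, 0.0, 0.0]
force: [0.3, 0.9, -0.5]
grip_width: 85.7
```

>>> apply_moves(moves=[{"offset": [-0.02, -0.2, 0], "yaw": 0, "jaw": 1}, {"offset": [0, 0, 0], "yaw": 0, "jaw": 1}])

```text
time: 5.85
ee_pos: [534.3, 366.7, -9.7]
orientation: [0.746, 0.666, 0.0, 0.0]
force: [1.0, 1.3, -0.4]
grip_width: 85.2
```

>>> apply_moves(moves=[{"offset": [-0.02, -0.2, 0], "yaw": 0, "jaw": 1}, {"offset": [0, 0, 0], "yaw": 0, "jaw": 1}])

```text
time: 6.02
ee_pos: [534.1, 365.5, -9.6]
orientation: [0.746, 0.666, 0.0, -0.0]
force: [0.0, 3.4, -1.0]
grip_width: 85.6
```

```bash
python3 look.py 5 side,top
```

```text
t6.02 [534.1 365.5  -9.6] a,b -29.4 139.8 F [ 0.   3.4 -1. ] Fn 3.3 gw 85.6 psi -6.5
```

View pics/c5.png

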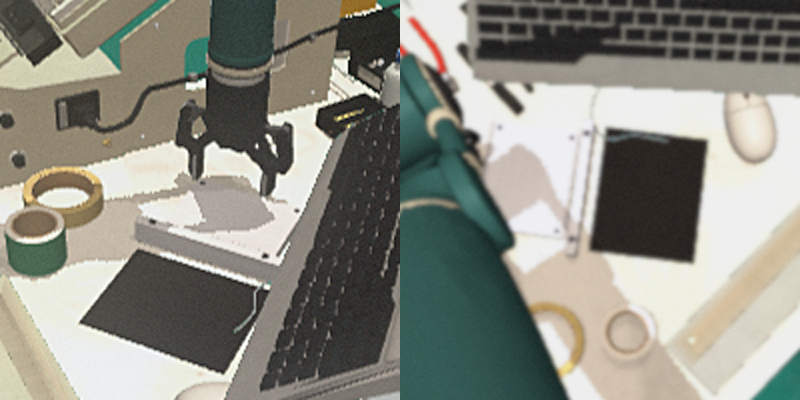

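>>> apply_moves(moves=[{"offset": [-0.03, -0.3, 0], "yaw": 0, "jaw": 1}, {"offset": [0, 0, 0], "yaw": 0, "jaw": 1}])

```text
time: 6.28
ee_pos: [533.6, 364.7, -9.2]
orientation: [0.746, 0.666, 0.002, -0.001]
force: [-2.8, 12.1, -1.6]
grip_width: 85.3
```

>>> apply_moves(moves=[{"offset": [0, 0, 0.3], "yaw": 0, "jaw": 1}, {"offset": [0, 0, 0.3], "yaw": 0, "jaw": 1}, {"offset": [0, 0, 0], "yaw": 0, "jaw": 1}])

```text
time: 6.53
ee_pos: [533.7, 364.6, -2.8]
orientation: [0.746, 0.666, 0.002, -0.001]
force: [-2.3, 9.2, 0.2]
grip_width: 85.4
```

```bash
python3 look.py 6 side,wrist
python3 - <<'E'
from h import *
# heights near carrier free edge from side cam
for k in('5','6'):
    z=np.load(f'pics/side{k}.npz');P=cloud('side',z['d']);ok=z['d']>0;X=P[ok];r=X[:,:2]-[547.2,223.2];a=r@[.9933,-.1149];b=r@[.1149,.9933]
    for lo in range(10,140,15):
        q=X[(abs(a-50)<15)&(b>lo)&(b<lo+15)][:,2]; print(k,lo,len(q),np.percentile(q,[25,50,75]).round(1) if len(q) else'')
E
```

```text
t6.53 [533.7 364.6  -2.8] a,b -29.7 138.9 F [-2.3  9.2  0.2] Fn 8.9 gw 85.4 psi -6.5
5 10 11 [12.4 13.8 14.4]
5 25 48 [12.2 13.4 14.6]
5 40 52 [12.4 13.2 14.1]
5 55 51 [12.4 13.2 13.9]
5 70 52 [12.3 13.4 14.5]
5 85 45 [13.1 13.7 14.5]
5 100 55 [12.7 13.3 15.6]
5 115 144 [ 60.1  90.3 335.4]
5 130 62 [55.2 82.7 97.4]
6 10 16 [13.6 14.5 15.2]
6 25 55 [13.8 14.8 15.6]
6 40 56 [14.2 15.5 16.5]
6 55 53 [15.2 16.1 17.3]
6 70 49 [16.3 17.6 18.3]
6 85 54 [17.5 18.2 19.4]
6 100 64 [ 18.3  19.9 330.9]
6 115 134 [ 65.9  88.7 333.4]
6 130 44 [ 83.1  96.7 108.6]
```

View pics/c6.png

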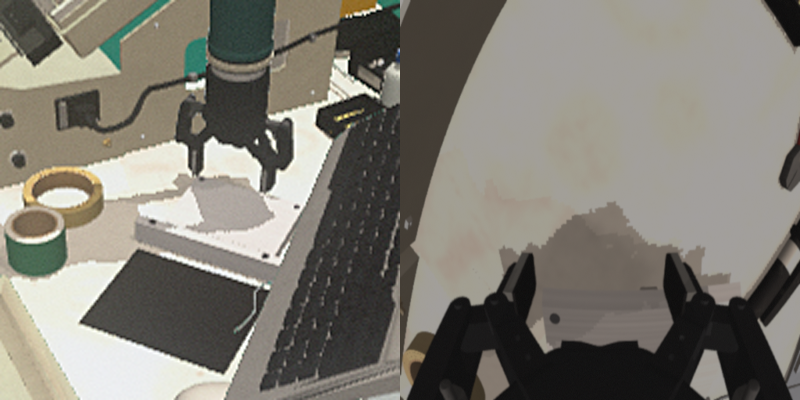

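```bash
cat > tilt.py <<'E'
from h import *
import sys
def tilt(k,a0=30,a1=66,b0=15,b1=140):
    z=np.load(f'pics/side{k}.npz');P=cloud('side',z['d']);X=P[z['d']>0];r=X[:,:2]-[547.2,223.2];a=r@[.9933,-.1149];b=r@[.1149,.9933]
    m=(a>a0)&(a<a1)&(b>b0)&(b<b1)&(X[:,2]>5)
    return a[m],b[m],X[m,2]
if __name__=='__main__':
    a,b,z=tilt(sys.argv[1]); m=(z<40+b*2)
    # ransac line in (b,z)
    best=0;rng=np.random.default_rng(0)
    for _ in range(400):
        i,j=rng.choice(len(b),2,False)
        v=np.array([b[j]-b[i],z[j]-z[i]]);L=np.hypot(*v)
        if L<15: continue
        e=abs((b-b[i])*v[1]-(z-z[i])*v[0])/L; c=(e<1.5).sum()
        if c>best: best=c;M=e<1.5
    q=np.c_[b[M],z[M]];c0=q.mean(0);d=np.linalg.svd(q-c0)[2][0];d=d*np.sign(d[0])
    print('tilt deg %.1f'%np.degrees(np.arctan2(d[1],d[0])),'inl',best,len(b),'b rng',q[:,0].min().round(),q[:,0].max().round(),'z',q[:,1].min().round(),q[:,1].max().round())
E
python3 tilt.py 6
python3 - <<'E'
import numpy as np
def tip(t):
    c,s=np.cos(t),np.sin(t)
    return (7+124*c,7*(c-s)+124*s) if t<np.pi/4 else (7+7*(s-c)+124*c,124*s)
p=tip(np.radians(3))
for d in range(5,92,2):
    q=tip(np.radians(d));db,dz=(q[0]-p[0])/10,(q[1]-p[1])/10;print(d,'tip b%.1f z%.1f'%q,'off [%.2f %.2f %.2f]'%(db*.1149,db*.9933,dz),'-> jaw n');p=q
E
```

```text
tilt deg 3.0 inl 294 717 b rng 22.0 122.0 z 13.0 20.0
5 tip b130.5 z17.2 off [-0.00 -0.03 0.41] -> jaw n
7 tip b130.1 z21.2 off [-0.01 -0.04 0.40] -> jaw n
9 tip b129.5 z25.2 off [-0.01 -0.06 0.40] -> jaw n
11 tip b128.7 z29.2 off [-0.01 -0.07 0.40] -> jaw n
13 tip b127.8 z33.1 off [-0.01 -0.09 0.39] -> jaw n
15 tip b126.8 z37.0 off [-0.01 -0.10 0.39] -> jaw n
17 tip b125.6 z40.9 off [-0.01 -0.12 0.39] -> jaw n
19 tip b124.2 z44.7 off [-0.02 -0.13 0.38] -> jaw n
21 tip b122.8 z48.5 off [-0.02 -0.15 0.38] -> jaw n
23 tip b121.1 z52.2 off [-0.02 -0.16 0.37] -> jaw n
25 tip b119.4 z55.8 off [-0.02 -0.17 0.36] -> jaw n
27 tip b117.5 z59.4 off [-0.02 -0.19 0.36] -> jaw n
29 tip b115.5 z62.8 off [-0.02 -0.20 0.35] -> jaw n
31 tip b113.3 z66.3 off [-0.02 -0.21 0.34] -> jaw n
33 tip b111.0 z69.6 off [-0.03 -0.23 0.33] -> jaw n
35 tip b108.6 z72.8 off [-0.03 -0.24 0.32] -> jaw n
37 tip b106.0 z76.0 off [-0.03 -0.25 0.32] -> jaw n
39 tip b103.4 z79.1 off [-0.03 -0.26 0.31] -> jaw n
41 tip b100.6 z82.0 off [-0.03 -0.28 0.30] -> jaw n
43 tip b97.7 z84.9 off [-0.03 -0.29 0.29] -> jaw n
45 tip b94
[... 532 characters left out ...]
.04 -0.35 0.19] -> jaw n
67 tip b59.2 z114.1 off [-0.04 -0.36 0.18] -> jaw n
69 tip b55.5 z115.8 off [-0.04 -0.37 0.16] -> jaw n
71 tip b51.7 z117.2 off [-0.04 -0.37 0.15] -> jaw n
73 tip b47.9 z118.6 off [-0.04 -0.38 0.13] -> jaw n
75 tip b44.0 z119.8 off [-0.04 -0.38 0.12] -> jaw n
77 tip b40.1 z120.8 off [-0.04 -0.39 0.10] -> jaw n
79 tip b36.2 z121.7 off [-0.05 -0.39 0.09] -> jaw n
81 tip b32.2 z122.5 off [-0.05 -0.40 0.08] -> jaw n
83 tip b28.2 z123.1 off [-0.05 -0.40 0.06] -> jaw n
85 tip b24.2 z123.5 off [-0.05 -0.40 0.05] -> jaw n
87 tip b20.1 z123.8 off [-0.05 -0.40 0.03] -> jaw n
89 tip b16.0 z124.0 off [-0.05 -0.40 0.02] -> jaw n
91 tip b12.0 z124.0 off [-0.05 -0.41 0.00] -> jaw n
```

>>> apply_moves(moves=[{"offset": [0, -0.04, 0.4], "yaw": 0, "jaw": 1}, {"offset": [-0.01, -0.05, 0.4], "yaw": 0, "jaw": 1}, {"offset": [-0.01, -0.07, 0.4], "yaw": 0, "jaw": 1}, {"offset": [-0.01, -0.08, 0.4], "yaw": 0, "jaw": 1}, {"offset": [-0.01, -0.1, 0.39], "yaw": 0, "jaw": 1}, {"offset": [0, 0, 0], "yaw": 0, "jaw": 1}])

```text
time: 7.13
ee_pos: [533.7, 361.6, 18.0]
orientation: [0.746, 0.666, 0.002, -0.001]
force: [-3.3, 11.0, 1.3]
grip_width: 85.6
```

```bash
python3 look.py 7 side; python3 tilt.py 7
```

```text
t7.13 [533.7 361.6  18. ] a,b -29.3 135.9 F [-3.3 11.   1.3] Fn 10.6 gw 85.6 psi -6.4
tilt deg 13.5 inl 339 839 b rng 18.0 116.0 z 16.0 41.0
```

Tilt is 13.5° and following well.

>>> apply_moves(moves=[{"offset": [-0.01, -0.1, 0.39], "yaw": 0, "jaw": 1}, {"offset": [-0.01, -0.12, 0.39], "yaw": 0, "jaw": 1}, {"offset": [-0.02, -0.13, 0.38], "yaw": 0, "jaw": 1}, {"offset": [-0.02, -0.15, 0.38], "yaw": 0, "jaw": 1}, {"offset": [-0.02, -0.16, 0.37], "yaw": 0, "jaw": 1}, {"offset": [-0.02, -0.17, 0.36], "yaw": 0, "jaw": 1}, {"offset": [-0.02, -0.19, 0.36], "yaw": 0, "jaw": 1}, {"offset": [-0.02, -0.2, 0.35], "yaw": 0, "jaw": 1}, {"offset": [0, 0, 0], "yaw": 0, "jaw": 1}])

```text
time: 7.93
ee_pos: [532.7, 348.2, 47.9]
orientation: [0.746, 0.666, 0.002, -0.0]
force: [-1.4, 6.6, 1.9]
grip_width: 85.2
```

```bash
python3 look.py 8 side,top; python3 tilt.py 8
```

```text
t7.93 [532.7 348.2  47.9] a,b -28.7 122.5 F [-1.4  6.6  1.9] Fn 6.4 gw 85.2 psi -6.5
tilt deg 29.4 inl 350 950 b rng 17.0 105.0 z 17.0 67.0
```

View pics/c8.png

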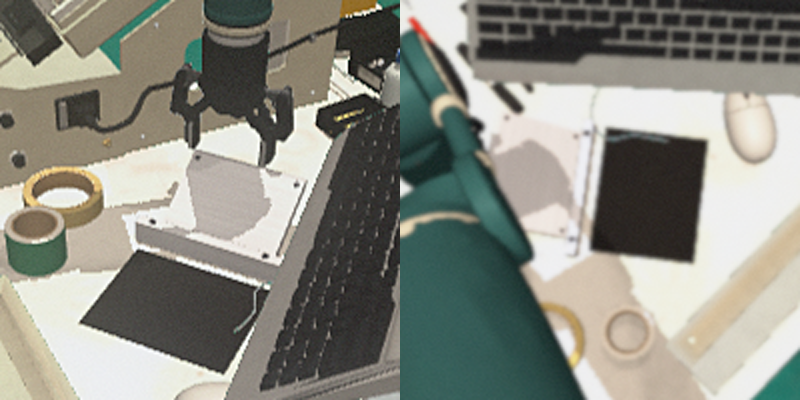

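>>> apply_moves(moves=[{"offset": [-0.02, -0.21, 0.34], "yaw": 0, "jaw": 1}, {"offset": [-0.03, -0.23, 0.33], "yaw": 0, "jaw": 1}, {"offset": [-0.03, -0.24, 0.32], "yaw": 0, "jaw": 1}, {"offset": [-0.03, -0.26, 0.31], "yaw": 0, "jaw": 1}, {"offset": [-0.03, -0.27, 0.3], "yaw": 0, "jaw": 1}, {"offset": [-0.03, -0.28, 0.3], "yaw": 0, "jaw": 1}, {"offset": [-0.03, -0.29, 0.28], "yaw": 0, "jaw": 1}, {"offset": [-0.03, -0.3, 0.27], "yaw": 0, "jaw": 1}, {"offset": [0, 0, 0], "yaw": 0, "jaw": 1}])

```text
time: 8.78
ee_pos: [531.1, 327.1, 73.0]
orientation: [0.746, 0.666, 0.003, 0.0]
force: [-0.6, 5.5, 4.4]
grip_width: 85.4
```

```bash
python3 look.py 9 side,wrist; python3 tilt.py 9
```

```text
t8.78 [531.1 327.1  73. ] a,b -27.9 101.4 F [-0.6  5.5  4.4] Fn 5.3 gw 85.4 psi -6.5
tilt deg 46.4 inl 377 941 b rng 15.0 102.0 z 19.0 113.0
```

View pics/c9.png

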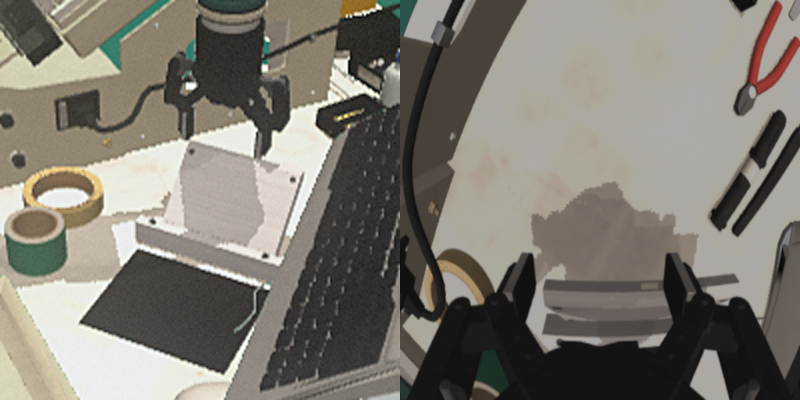

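>>> apply_moves(moves=[{"offset": [-0.03, -0.27, 0.15], "yaw": 0, "jaw": 1}, {"offset": [-0.03, -0.27, 0.15], "yaw": 0, "jaw": 1}, {"offset": [-0.03, -0.27, 0.15], "yaw": 0, "jaw": 1}, {"offset": [-0.03, -0.27, 0.15], "yaw": 0, "jaw": 1}, {"offset": [0, 0, 0], "yaw": 0, "jaw": 1}])

```text
time: 9.3
ee_pos: [530.5, 318.1, 80.3]
orientation: [0.746, 0.666, 0.004, -0.0]
force: [-2.5, 10.1, 8.8]
grip_width: 85.4
```

```bash
python3 look.py 10 side,wrist; python3 tilt.py 10
```

```text
t9.30 [530.5 318.1  80.3] a,b -27.5 92.3 F [-2.5 10.1  8.8] Fn 9.8 gw 85.4 psi -6.5
tilt deg 52.8 inl 384 941 b rng 15.0 92.0 z 21.0 124.0
```

View pics/c10.png

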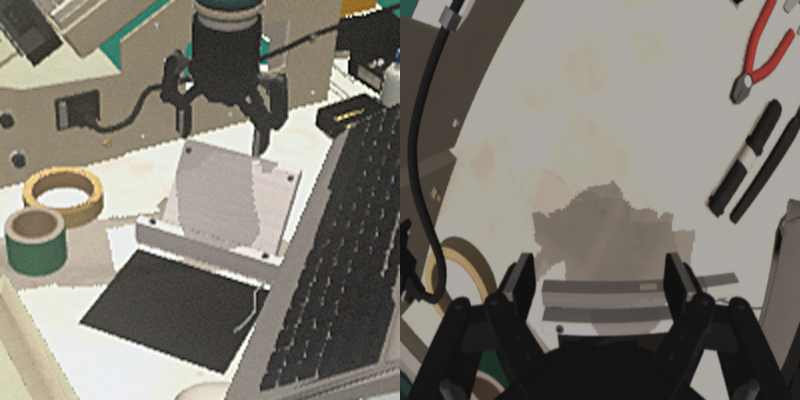

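>>> apply_moves(moves=[{"offset": [0.0, 0.05, -0.2], "yaw": 0, "jaw": 1}, {"offset": [0.0, 0.05, -0.2], "yaw": 0, "jaw": 1}, {"offset": [0, 0, 0], "yaw": 0, "jaw": 1}])

```text
time: 9.65
ee_pos: [532.2, 320.0, 76.8]
orientation: [0.746, 0.666, 0.006, 0.0]
force: [-0.6, 10.0, 10.1]
grip_width: 85.6
```

```bash
python3 look.py 11 side; python3 tilt.py 11
```

```text
t9.65 [532.2 320.   76.8] a,b -26.0 94.5 F [-0.6 10.  10.1] Fn 9.9 gw 85.6 psi -6.4
tilt deg 51.7 inl 368 971 b rng 15.0 95.0 z 21.0 123.0
```

>>> apply_moves(moves=[{"offset": [-0.03, -0.27, 0.14], "yaw": 0, "jaw": 1}, {"offset": [-0.03, -0.27, 0.14], "yaw": 0, "jaw": 1}, {"offset": [-0.03, -0.27, 0.14], "yaw": 0, "jaw": 1}, {"offset": [-0.03, -0.27, 0.12], "yaw": 0, "jaw": 1}, {"offset": [-0.03, -0.27, 0.12], "yaw": 0, "jaw": 1}, {"offset": [0, 0, 0], "yaw": 0, "jaw": 1}])

```text
time: 10.2
ee_pos: [531.7, 307.7, 85.7]
orientation: [0.746, 0.666, 0.008, 0.0]
force: [-3.1, 13.0, 15.7]
grip_width: 85.4
```

```bash
python3 look.py 12 side,wrist; python3 tilt.py 12
```

```text
t10.20 [531.7 307.7  85.7] a,b -25.1 82.1 F [-3.1 13.  15.7] Fn 12.5 gw 85.4 psi -6.4
tilt deg 59.6 inl 378 977 b rng 15.0 92.0 z 24.0 157.0
```

View pics/c12.png

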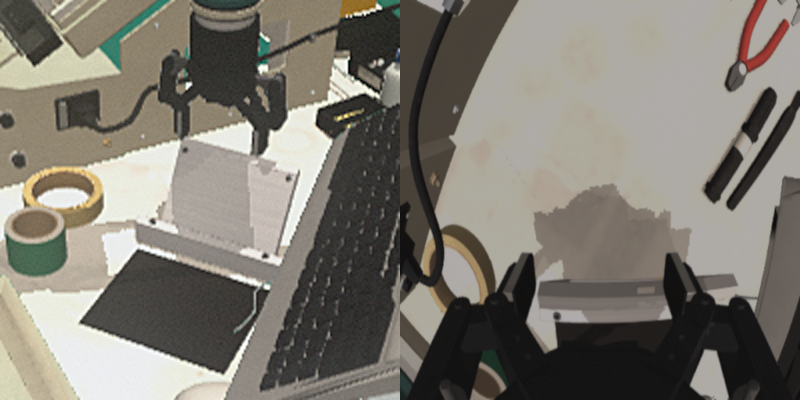

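>>> apply_moves(moves=[{"offset": [0, 0, 0.2], "yaw": 0, "jaw": 1}, {"offset": [0, 0, 0.1], "yaw": 0, "jaw": 1}, {"offset": [0, 0, 0], "yaw": 0, "jaw": 1}])

```text
time: 10.55
ee_pos: [531.2, 306.0, 87.1]
orientation: [0.746, 0.666, 0.006, 0.001]
force: [1.1, 7.9, 11.2]
grip_width: 85.0
```

```bash
python3 look.py 13
python3 - <<'E'
import numpy as np
f=lambda p:np.array([-42.7*np.cos(p)-11*np.sin(p),-42.7*np.sin(p)+11*np.cos(p)])
for i in range(16):
    d=(f(min(.1*(i+1),1.5708))-f(.1*i))/10
    w=d[0]*np.array([.9933,-.1149])+d[1]*np.array([.1149,.9933]);print(i,w.round(2))
E
```

```text
t10.55 [531.2 306.   87.1] a,b -25.4 80.4 F [ 1.1  7.9 11.2] Fn 8.0 gw 85.0 psi -6.4
0 [-0.14 -0.42]
1 [-0.1  -0.43]
2 [-0.05 -0.44]
3 [-0.01 -0.44]
4 [ 0.04 -0.44]
5 [ 0.08 -0.43]
6 [ 0.12 -0.42]
7 [ 0.16 -0.41]
8 [ 0.2  -0.39]
9 [ 0.24 -0.37]
10 [ 0.28 -0.34]
11 [ 0.31 -0.31]
12 [ 0.34 -0.28]
13 [ 0.37 -0.24]
14 [ 0.39 -0.21]
15 [ 0.29 -0.12]
```

>>> apply_moves(moves=[{"offset": [-0.14, -0.42, 0], "yaw": 0.1, "jaw": 1}, {"offset": [-0.1, -0.43, 0], "yaw": 0.1, "jaw": 1}, {"offset": [-0.05, -0.44, 0], "yaw": 0.1, "jaw": 1}, {"offset": [-0.01, -0.44, 0], "yaw": 0.1, "jaw": 1}, {"offset": [0, 0, 0], "yaw": 0, "jaw": 1}])

```text
time: 10.97
ee_pos: [528.4, 287.7, 86.5]
orientation: [0.597, 0.802, 0.006, 0.002]
force: [1.6, 8.1, 9.2]
grip_width: 85.4
```

```bash
python3 look.py 14 side,wrist; python3 tilt.py 14
```

```text
t10.97 [528.4 287.7  86.5] a,b -26.1 61.9 F [1.6 8.1 9.2] Fn 8.2 gw 85.4 psi 16.7
tilt deg 59.8 inl 358 845 b rng 15.0 81.0 z 27.0 142.0
```

View pics/c14.png

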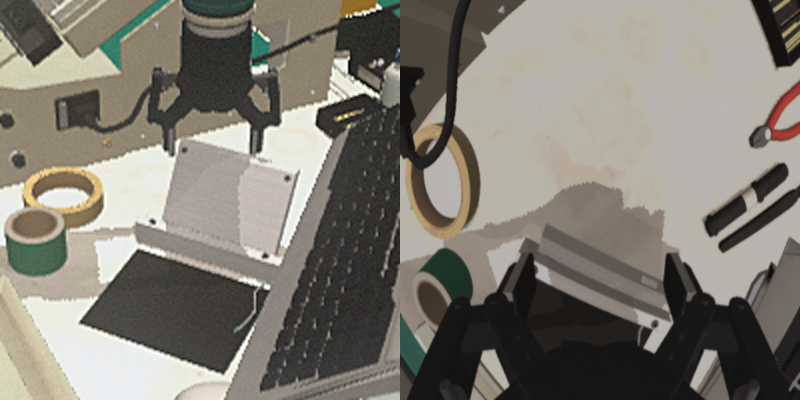

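Contact holds at 60°, so I'll continue the swing.

>>> apply_moves(moves=[{"offset": [0.04, -0.44, 0], "yaw": 0.1, "jaw": 1}, {"offset": [0.08, -0.43, 0], "yaw": 0.1, "jaw": 1}, {"offset": [0.12, -0.42, 0], "yaw": 0.1, "jaw": 1}, {"offset": [0.16, -0.41, 0], "yaw": 0.1, "jaw": 1}, {"offset": [0, 0, 0], "yaw": 0, "jaw": 1}])

```text
time: 11.48
ee_pos: [532.6, 270.3, 86.2]
orientation: [0.426, 0.905, 0.005, 0.003]
force: [2.1, 7.1, 8.7]
grip_width: 85.4
```

```bash
python3 look.py 15 side,wrist; python3 tilt.py 15
```

```text
t11.48 [532.6 270.3  86.2] a,b -19.9 45.1 F [2.1 7.1 8.7] Fn 7.3 gw 85.4 psi 39.6
tilt deg 61.2 inl 392 764 b rng 15.0 89.0 z 27.0 159.0
```

View pics/c15.png

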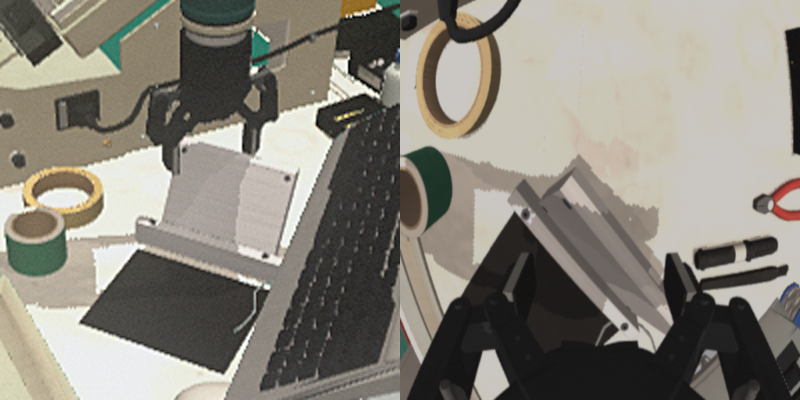

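>>> apply_moves(moves=[{"offset": [0.2, -0.39, 0], "yaw": 0.1, "jaw": 1}, {"offset": [0.24, -0.37, 0], "yaw": 0.1, "jaw": 1}, {"offset": [0.28, -0.34, 0], "yaw": 0.1, "jaw": 1}, {"offset": [0.31, -0.31, 0], "yaw": 0.1, "jaw": 1}, {"offset": [0, 0, 0], "yaw": 0, "jaw": 1}])

```text
time: 12.0
ee_pos: [543.0, 256.1, 86.1]
orientation: [0.238, 0.971, 0.004, 0.004]
force: [2.0, 7.0, 8.9]
grip_width: 85.4
```

>>> apply_moves(moves=[{"offset": [0.34, -0.28, 0], "yaw": 0.1, "jaw": 1}, {"offset": [0.37, -0.24, 0], "yaw": 0.1, "jaw": 1}, {"offset": [0.39, -0.21, 0], "yaw": 0.1, "jaw": 1}, {"offset": [0.25, -0.12, 0], "yaw": 0.06, "jaw": 1}, {"offset": [0, 0, 0], "yaw": 0, "jaw": 1}])

```text
time: 12.42
ee_pos: [553.5, 245.6, 83.7]
orientation: [0.061, 0.998, 0.001, 0.002]
force: [1.5, 1.1, 0.1]
grip_width: 85.4
```

```bash
python3 look.py 16 side,wrist; python3 tilt.py 16
```

```text
t12.42 [553.5 245.6  83.7] a,b 3.7 23.0 F [1.5 1.1 0.1] Fn 1.2 gw 85.4 psi 83.0
tilt deg 64.4 inl 381 892 b rng 15.0 55.0 z 27.0 113.0
```

View pics/c16.png

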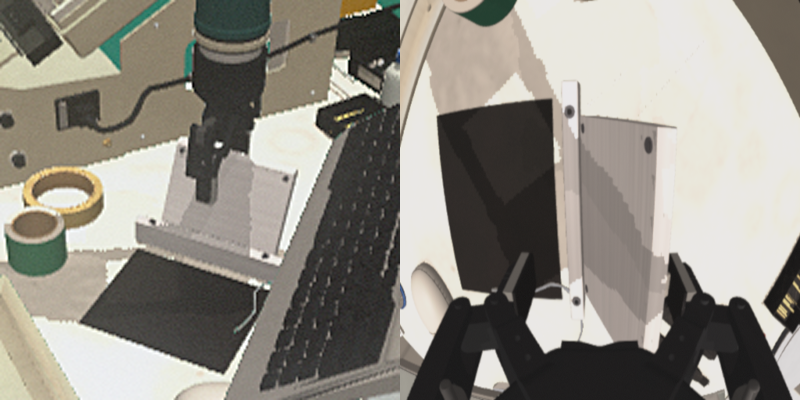

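>>> apply_moves(force=30, moves=[{"offset": [0, -0.05, 0.15], "yaw": 0, "jaw": 0.88}, {"offset": [0, -0.05, 0.15], "yaw": 0, "jaw": 0.76}, {"offset": [0, -0.05, 0.15], "yaw": 0, "jaw": 0.64}, {"offset": [0, -0.05, 0.15], "yaw": 0, "jaw": 0.52}, {"offset": [0, 0, 0], "yaw": 0, "jaw": 0.52}])

```text
time: 12.93
ee_pos: [551.3, 243.0, 87.9]
orientation: [0.062, 0.998, -0.0, -0.0]
force: [0.1, 0.6, 0.8]
grip_width: 65.0
```

```bash
python3 look.py 17 side,wrist; python3 tilt.py 17
```

```text
t12.93 [551.3 243.   87.9] a,b 1.8 20.1 F [0.1 0.6 0.8] Fn 0.7 gw 65.0 psi 82.9
tilt deg 72.0 inl 346 753 b rng 15.0 41.0 z 37.0 117.0
```

View pics/c17.png

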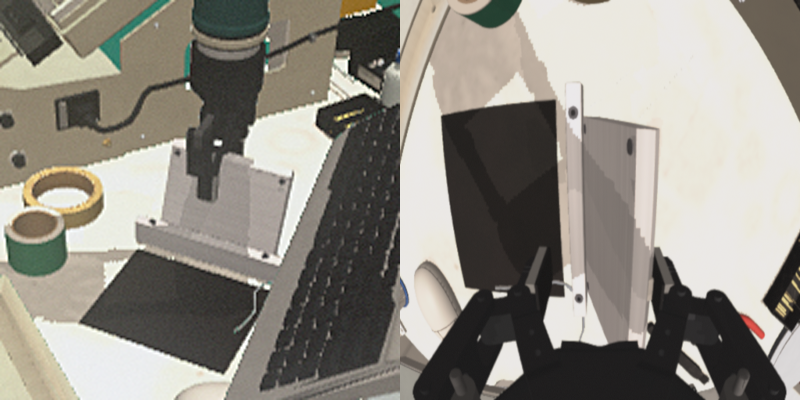

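>>> apply_moves(moves=[{"offset": [0, -0.08, 0.15], "yaw": 0, "jaw": 0.4}, {"offset": [0, -0.08, 0.15], "yaw": 0, "jaw": 0.28}, {"offset": [0, -0.08, 0.15], "yaw": 0, "jaw": 0.16}, {"offset": [0, -0.08, 0.15], "yaw": 0, "jaw": 0.04}, {"offset": [0, -0.08, 0.15], "yaw": 0, "jaw": -0.08}, {"offset": [0, -0.08, 0.15], "yaw": 0, "jaw": -0.2}, {"offset": [0, 0, 0], "yaw": 0, "jaw": -0.2}])

```text
time: 13.62
ee_pos: [552.0, 238.4, 97.5]
orientation: [0.062, 0.998, 0.0, 0.0]
force: [0.1, 0.6, -0.4]
grip_width: 34.3
```

```bash
python3 look.py 18 side,wrist; python3 tilt.py 18
```

```text
t13.62 [552.  238.4  97.5] a,b 3.0 15.7 F [ 0.1  0.6 -0.4] Fn 0.7 gw 34.3 psi 82.9
tilt deg 89.9 inl 177 350 b rng 15.0 19.0 z 73.0 391.0
```

View pics/c18.png

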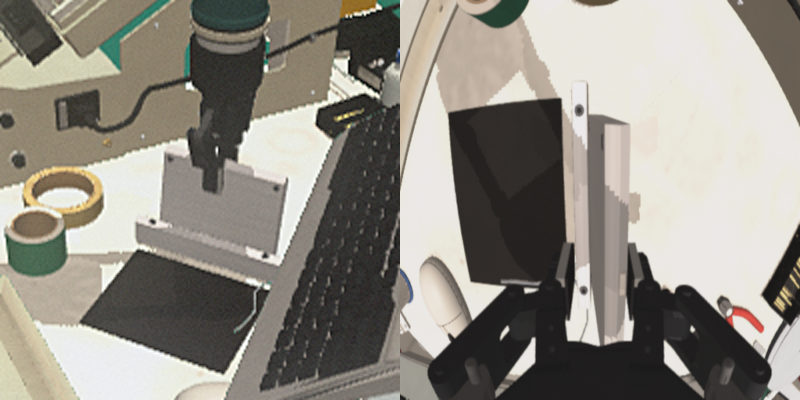

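>>> apply_moves(force=40, moves=[{"offset": [0, -0.06, 0.15], "yaw": 0.008, "jaw": -0.3}, {"offset": [0, -0.06, 0.15], "yaw": 0, "jaw": -0.4}, {"offset": [0, -0.06, 0.15], "yaw": 0, "jaw": -0.5}, {"offset": [0, -0.05, 0.1], "yaw": 0, "jaw": -0.6}, {"offset": [0, 0, 0], "yaw": 0, "jaw": -0.75}, {"offset": [0, 0, 0], "yaw": 0, "jaw": -1}, {"offset": [0, 0, 0], "yaw": 0, "jaw": -1}, {"offset": [0, 0, 0], "yaw": 0, "jaw": -1}])

```text
time: 14.38
ee_pos: [551.9, 236.2, 103.1]
orientation: [0.058, 0.998, -0.0, 0.0]
force: [-0.7, -1.4, 4.2]
grip_width: 12.7
```

```bash
python3 look.py 19 side,wrist
```

```text
t14.38 [551.9 236.2 103.1] a,b 3.2 13.4 F [-0.7 -1.4  4.2] Fn -1.5 gw 12.7 psi 83.4
```

View pics/c19.png

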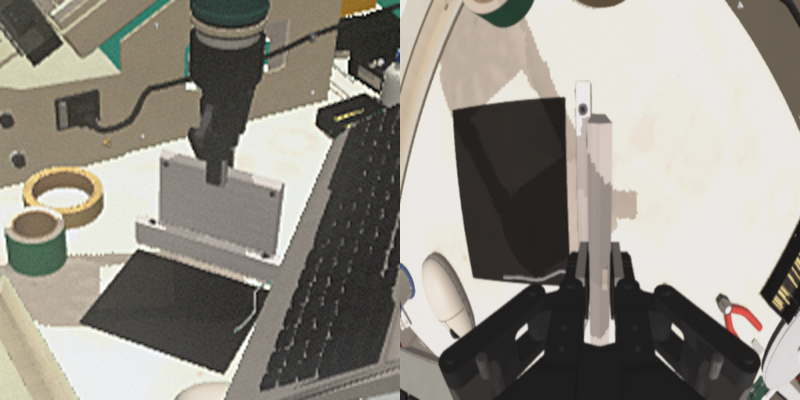

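>>> apply_moves(force=60, moves=[{"offset": [0, 0, 0], "yaw": 0, "jaw": -1}, {"offset": [0, 0, 0.5], "yaw": 0, "jaw": -1}, {"offset": [0, 0, 1.0], "yaw": 0, "jaw": -1}, {"offset": [0, 0, 1.0], "yaw": 0, "jaw": -1}, {"offset": [0, 0, 1.0], "yaw": 0, "jaw": -1}, {"offset": [0, 0, 1.0], "yaw": 0, "jaw": -1}, {"offset": [0, 0, 0.5], "yaw": 0, "jaw": -1}, {"offset": [0, 0, 0], "yaw": 0, "jaw": -1}, {"offset": [0, 0, 0], "yaw": 0, "jaw": -1}])

```text
time: 15.23
ee_pos: [552.1, 236.4, 153.3]
orientation: [0.058, 0.998, 0.0, 0.001]
force: [-0.1, -0.5, -3.0]
grip_width: 11.9
```

```bash
python3 look.py 20 side,wrist
python3 - <<'E'
from h import *
z=np.load('pics/side20.npz');P=cloud('side',z['d']);X=P[z['d']>0];r=X[:,:2]-[547.2,223.2];a=r@[.9933,-.1149];b=r@[.1149,.9933]
for zz in range(40,180,15):
    m=(b>-5)&(b<30)&(abs(X[:,2]-zz)<7.5)&(abs(a)<110)
    if m.sum(): print(zz,m.sum(),'a',np.percentile(a[m],[1,99]).round(),'b',np.percentile(b[m],[5,50,95]).round(1))
    for s in(-50,55):
        q=m&(abs(a-s)<12)
        if q.sum(): print('   a',s,'b',np.median(b[q]).round(1))
E
```

```text
t15.23 [552.1 236.4 153.3] a,b 3.4 13.7 F [-0.1 -0.5 -3. ] Fn -0.5 gw 11.9 psi 83.4
40 1 a [71. 71.] b [-4.6 -4.6 -4.6]
55 167 a [-63.  77.] b [ 3.5  6.1 11.2]
   a -50 b 6.4
   a 55 b 6.2
70 322 a [-62.  77.] b [3.4 5.6 8.4]
   a -50 b 5.5
   a 55 b 5.2
85 337 a [-63.  77.] b [3.4 5.8 8.6]
   a -50 b 6.1
   a 55 b 5.5
100 352 a [-63.  77.] b [3.6 5.7 8.7]
   a -50 b 5.7
   a 55 b 5.7
115 382 a [-63. 109.] b [3.3 6.1 9.6]
   a -50 b 6.1
   a 55 b 5.8
130 374 a [-63.  77.] b [3.7 5.9 8.5]
   a -50 b 5.9
   a 55 b 6.1
145 363 a [-64.  77.] b [3.9 6.1 8.7]
   a -50 b 6.0
   a 55 b 6.2
160 378 a [-64.  77.] b [0.  6.  9.6]
   a -50 b 6.5
   a 55 b 6.1
175 275 a [-64.  76.] b [-1.   9.8 19.3]
   a -50 b 9.6
   a 55 b 9.8
```

View pics/c20.png

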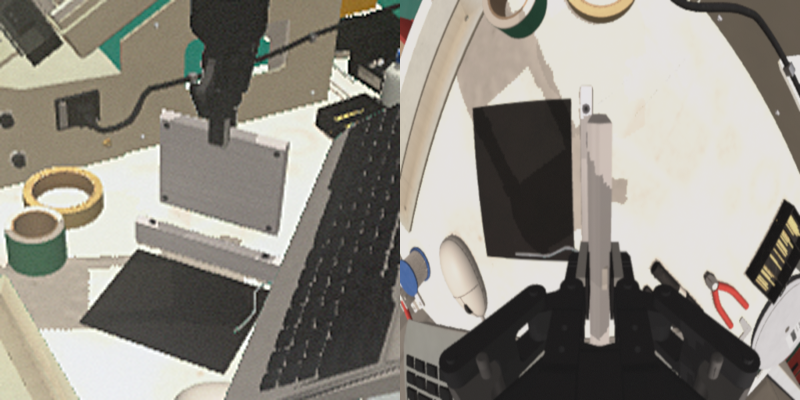

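>>> apply_moves(moves=[{"offset": [-0.04, -0.3, 0], "yaw": 0, "jaw": -1}, {"offset": [-0.05, -0.45, 0], "yaw": 0, "jaw": -1}, {"offset": [-0.05, -0.5, 0], "yaw": 0, "jaw": -1}, {"offset": [-0.06, -0.5, 0], "yaw": 0, "jaw": -1}, {"offset": [-0.06, -0.5, 0], "yaw": 0, "jaw": -1}, {"offset": [-0.05, -0.45, 0], "yaw": 0, "jaw": -1}, {"offset": [-0.04, -0.3, 0], "yaw": 0, "jaw": -1}, {"offset": [0, 0, 0], "yaw": 0, "jaw": -1}, {"offset": [0, 0, 0], "yaw": 0, "jaw": -1}])

```text
time: 16.08
ee_pos: [548.3, 206.1, 152.7]
orientation: [0.058, 0.998, 0.0, 0.0]
force: [0.5, -0.1, -3.3]
grip_width: 12.2
```

```bash
python3 look.py 21 side,top
```

```text
t16.08 [548.3 206.1 152.7] a,b 3.1 -16.9 F [ 0.5 -0.1 -3.3] Fn -0.1 gw 12.2 psi 83.3
```

View pics/c21.png

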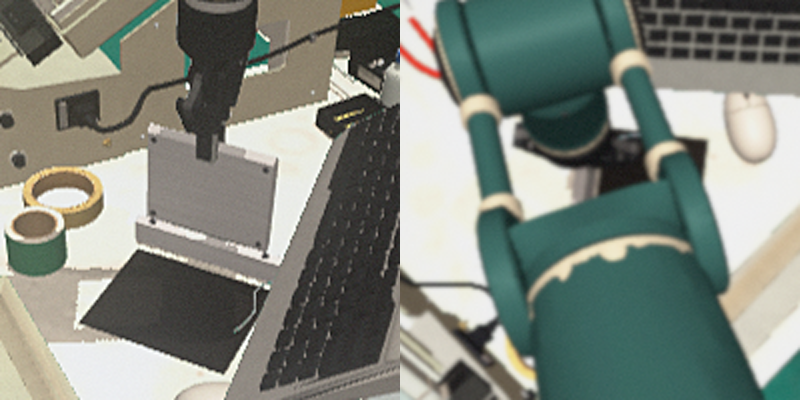

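>>> apply_moves(moves=[{"offset": [0, 0, -0.6], "yaw": 0, "jaw": -1}, {"offset": [0, 0, -0.8], "yaw": 0, "jaw": -1}, {"offset": [0, 0, -0.8], "yaw": 0, "jaw": -1}, {"offset": [0, 0, -0.8], "yaw": 0, "jaw": -1}, {"offset": [0, 0, -0.8], "yaw": 0, "jaw": -1}, {"offset": [0, 0, -0.5], "yaw": 0, "jaw": -1}, {"offset": [0, 0, 0], "yaw": 0, "jaw": -1}, {"offset": [0, 0, 0], "yaw": 0, "jaw": -1}])

```text
time: 16.85
ee_pos: [547.8, 206.1, 108.8]
orientation: [0.058, 0.998, -0.0, -0.001]
force: [0.7, -0.0, -2.1]
grip_width: 12.2
```

>>> apply_moves(moves=[{"offset": [0, 0, -0.3], "yaw": 0, "jaw": -1}, {"offset": [0, 0, -0.2], "yaw": 0, "jaw": -1}, {"offset": [0, 0, -0.2], "yaw": 0, "jaw": -1}, {"offset": [0, 0, 0], "yaw": 0, "jaw": -1}])

```text
time: 17.18
ee_pos: [548.8, 206.4, 103.2]
orientation: [0.058, 0.998, 0.0, 0.001]
force: [-0.8, -0.7, -0.7]
grip_width: 11.9
```

```bash
python3 look.py 22 side,wrist
```

```text
t17.18 [548.8 206.4 103.2] a,b 3.5 -16.5 F [-0.8 -0.7 -0.7] Fn -0.8 gw 11.9 psi 83.4
```

View pics/c22.png

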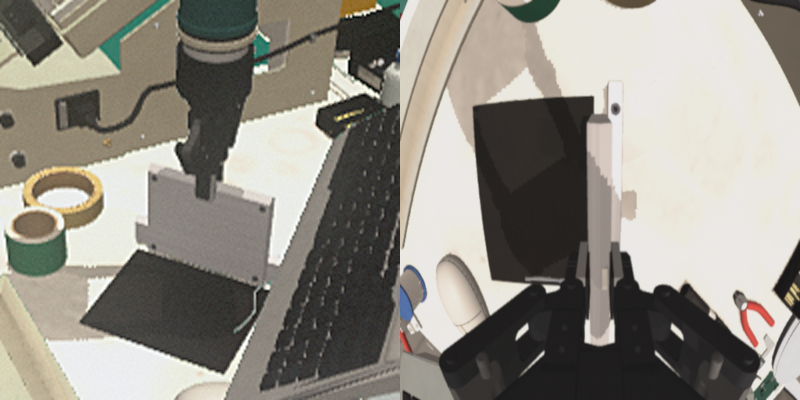

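>>> apply_moves(force=30, moves=[{"offset": [0, 0, -0.1], "yaw": 0, "jaw": -1}, {"offset": [0, 0, 0], "yaw": 0, "jaw": -0.6}, {"offset": [0, -0.1, 0], "yaw": 0, "jaw": -0.55}, {"offset": [-0.01, -0.1, 0], "yaw": 0, "jaw": -0.5}, {"offset": [-0.01, -0.1, -0.1], "yaw": 0, "jaw": -0.45}, {"offset": [-0.01, -0.1, -0.1], "yaw": 0, "jaw": -0.4}, {"offset": [-0.01, -0.1, -0.1], "yaw": 0, "jaw": -0.35}, {"offset": [0, 0, 0], "yaw": 0, "jaw": -0.35}])

```text
time: 17.95
ee_pos: [547.5, 200.9, 98.1]
orientation: [0.058, 0.998, -0.0, -0.0]
force: [-0.5, -1.1, -0.5]
grip_width: 27.8
```

```bash
sed 's/a0=30,a1=66,b0=15,b1=140/a0=30,a1=66,b0=15,b1=145/; s/b=r@\[.1149,.9933\]/b=-(r@[.1149,.9933])/' tilt.py > tilt2.py; python3 look.py 23 side,wrist; python3 tilt2.py 23
```

```text
t17.95 [547.5 200.9  98.1] a,b 2.9 -22.1 F [-0.5 -1.1 -0.5] Fn -1.2 gw 27.8 psi 83.4
tilt deg -89.8 inl 518 2400 b rng 22.0 26.0 z 5.0 390.0
```

View pics/c23.png

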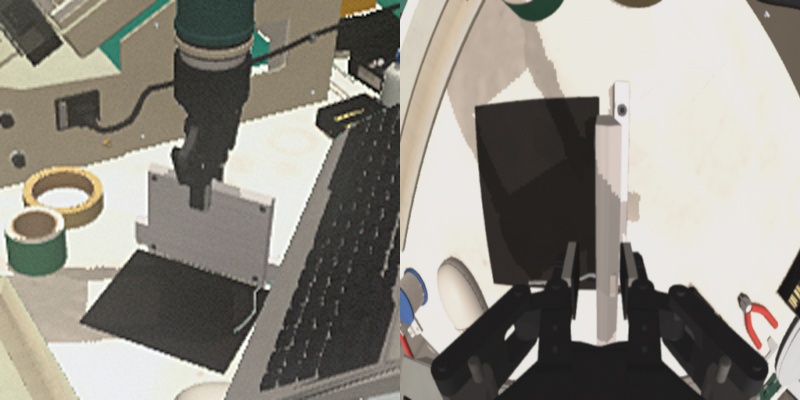

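>>> apply_moves(moves=[{"offset": [-0.01, -0.1, 0], "yaw": 0, "jaw": -0.45}, {"offset": [-0.01, -0.1, 0], "yaw": 0, "jaw": -0.5}, {"offset": [-0.01, -0.1, 0], "yaw": 0, "jaw": -0.5}, {"offset": [-0.01, -0.1, 0], "yaw": 0, "jaw": -0.5}, {"offset": [-0.01, -0.1, 0], "yaw": 0, "jaw": -0.5}, {"offset": [-0.01, -0.1, 0], "yaw": 0, "jaw": -0.5}, {"offset": [0, 0, 0], "yaw": 0, "jaw": -0.5}])

```text
time: 18.63
ee_pos: [547.2, 195.0, 98.6]
orientation: [0.058, 0.998, -0.0, -0.0]
force: [0.6, -0.5, 0.8]
grip_width: 21.3
```

```bash
python3 look.py 24 side,wrist
python3 - <<'E'
from tilt2 import *
E
cat > prof.py <<'E'
from h import *
import sys
z=np.load(f'pics/side{sys.argv[1]}.npz');P=cloud('side',z['d']);X=P[z['d']>0];r=X[:,:2]-[547.2,223.2];a=r@[.9933,-.1149];b=r@[.1149,.9933]
for s in(-45,55):
  L=[]
  for zz in range(10,130,20):
    m=(abs(a-s)<14)&(b<-8)&(b>-160)&(abs(X[:,2]-zz)<5)
    L.append((zz,m.sum(),np.median(b[m]).round(1) if m.sum() else None))
  print(s,L)
E
python3 prof.py 24
```

```text
t18.63 [547.2 195.   98.6] a,b 3.3 -28.0 F [ 0.6 -0.5  0.8] Fn -0.4 gw 21.3 psi 83.4
-45 [(10, np.int64(32), np.float64(-26.2)), (30, np.int64(34), np.float64(-28.3)), (50, np.int64(37), np.float64(-31.1)), (70, np.int64(35), np.float64(-33.9)), (90, np.int64(38), np.float64(-36.1)), (110, np.int64(44), np.float64(-38.6))]
55 [(10, np.int64(35), np.float64(-26.6)), (30, np.int64(39), np.float64(-28.5)), (50, np.int64(38), np.float64(-31.2)), (70, np.int64(41), np.float64(-33.2)), (90, np.int64(42), np.float64(-36.0)), (110, np.int64(49), np.float64(-38.5))]
```

View pics/c24.png

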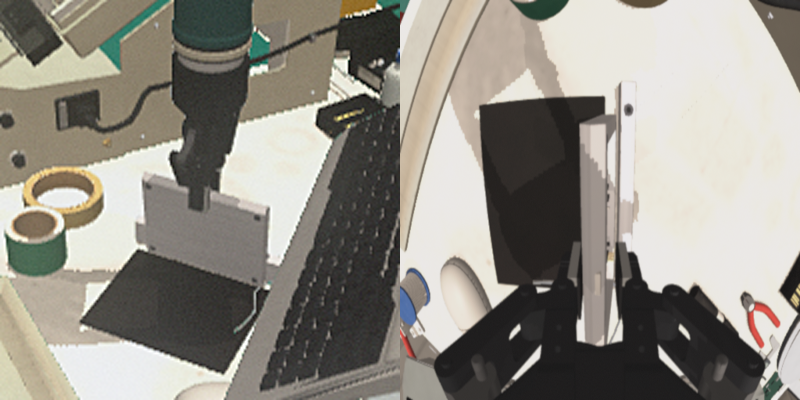

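>>> apply_moves(moves=[{"offset": [-0.01, -0.1, -0.15], "yaw": 0, "jaw": -0.38}, {"offset": [-0.01, -0.1, -0.15], "yaw": 0, "jaw": -0.26}, {"offset": [-0.01, -0.1, -0.15], "yaw": 0, "jaw": -0.14}, {"offset": [-0.01, -0.1, -0.15], "yaw": 0, "jaw": -0.02}, {"offset": [-0.01, -0.1, -0.15], "yaw": 0, "jaw": 0.1}, {"offset": [-0.01, -0.1, -0.15], "yaw": 0, "jaw": 0.22}, {"offset": [0, 0, 0], "yaw": 0, "jaw": 0.22}])

```text
time: 19.32
ee_pos: [546.4, 188.9, 89.1]
orientation: [0.058, 0.998, -0.0, -0.0]
force: [0.1, -1.3, -0.1]
grip_width: 52.4
```

```bash
python3 look.py 25 side,wrist; python3 prof.py 25
```

```text
t19.32 [546.4 188.9  89.1] a,b 3.1 -34.1 F [ 0.1 -1.3 -0.1] Fn -1.3 gw 52.4 psi 83.4
-45 [(10, np.int64(25), np.float64(-28.8)), (30, np.int64(22), np.float64(-35.5)), (50, np.int64(28), np.float64(-41.4)), (70, np.int64(26), np.float64(-48.1)), (90, np.int64(30), np.float64(-54.6)), (110, np.int64(56), np.float64(-58.8))]
55 [(10, np.int64(30), np.float64(-28.3)), (30, np.int64(30), np.float64(-35.4)), (50, np.int64(30), np.float64(-41.8)), (70, np.int64(31), np.float64(-48.7)), (90, np.int64(32), np.float64(-55.1)), (110, np.int64(63), np.float64(-59.3))]
```

View pics/c25.png

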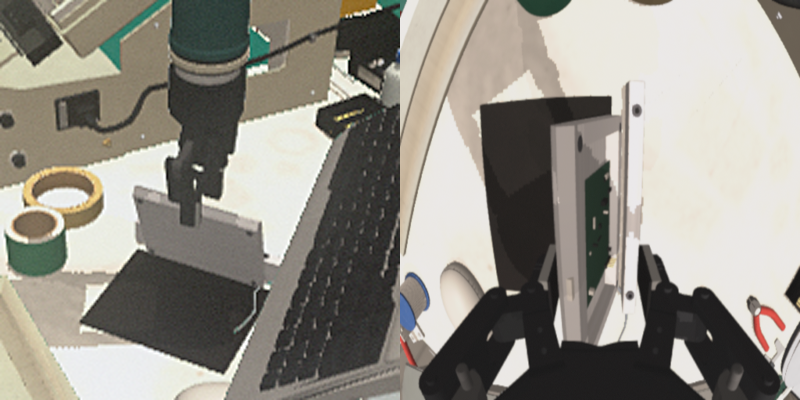

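>>> apply_moves(moves=[{"offset": [-0.01, -0.1, -0.15], "yaw": 0, "jaw": 0.34}, {"offset": [-0.01, -0.1, -0.15], "yaw": 0, "jaw": 0.46}, {"offset": [-0.01, -0.1, -0.15], "yaw": 0, "jaw": 0.58}, {"offset": [-0.01, -0.1, -0.15], "yaw": 0, "jaw": 0.7}, {"offset": [-0.01, -0.1, -0.15], "yaw": 0, "jaw": 0.85}, {"offset": [-0.01, -0.1, -0.15], "yaw": 0, "jaw": 1}, {"offset": [0, 0, 0], "yaw": 0, "jaw": 1}, {"offset": [0, 0, 0], "yaw": 0, "jaw": 1}])

```text
time: 20.08
ee_pos: [545.9, 183.2, 80.4]
orientation: [0.058, 0.998, -0.0, -0.0]
force: [-1.0, -0.6, -0.1]
grip_width: 85.3
```

```bash
python3 look.py 26 side,wrist; python3 prof.py 26
```

```text
t20.08 [545.9 183.2  80.4] a,b 3.3 -39.9 F [-1.  -0.6 -0.1] Fn -0.7 gw 85.3 psi 83.4
-45 [(10, np.int64(17), np.float64(-31.8)), (30, np.int64(19), np.float64(-42.4)), (50, np.int64(20), np.float64(-55.1)), (70, np.int64(20), np.float64(-65.7)), (90, np.int64(23), np.float64(-79.0)), (110, np.int64(29), np.float64(-79.0))]
55 [(10, np.int64(15), np.float64(-31.1)), (30, np.int64(23), np.float64(-43.1)), (50, np.int64(17), np.float64(-55.3)), (70, np.int64(22), np.float64(-67.1)), (90, np.int64(21), np.float64(-78.6)), (110, np.int64(31), np.float64(-79.1))]
```

View pics/c26.png

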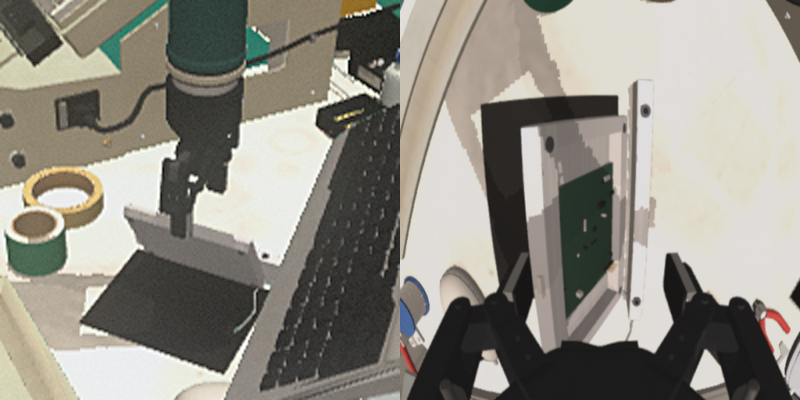

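Run:
```python
from h import *
for n in('top0','side0'):
    z=np.load(f'pics/{n}.npz');P=cloud(n[:-1],z['d']);X=P[z['d']>0]
    for y in range(20,200,30):
        m=(abs(X[:,1]-y)<15)&(X[:,0]>600)&(X[:,0]<760)&(X[:,2]>50)
        q=X[m]; 
        if len(q): 
            L=[]
            for lo in range(50,180,20):
                s=q[(q[:,2]>lo)&(q[:,2]<lo+20)]
                if len(s)>2:L.append((lo,len(s),np.percentile(s[:,0],3).round()))
            print(n,y,L)
```

```text
top0 20 [(90, 35, np.float64(649.0)), (110, 143, np.float64(654.0)), (130, 134, np.float64(676.0)), (150, 183, np.float64(694.0)), (170, 146, np.float64(720.0))]
top0 50 [(90, 33, np.float64(649.0)), (110, 142, np.float64(655.0)), (130, 133, np.float64(675.0)), (150, 181, np.float64(693.0)), (170, 153, np.float64(713.0))]
top0 80 [(90, 20, np.float64(651.0)), (110, 141, np.float64(653.0)), (130, 138, np.float64(673.0)), (150, 151, np.float64(694.0)), (170, 185, np.float64(713.0))]
top0 110 [(90, 15, np.float64(651.0)), (110, 133, np.float64(654.0)), (130, 150, np.float64(673.0)), (150, 144, np.float64(693.0)), (170, 196, np.float64(711.0))]
top0 140 [(90, 11, np.float64(652.0)), (110, 136, np.float64(653.0)), (130, 143, np.float64(672.0)), (150, 148, np.float64(688.0)), (170, 188, np.float64(710.0))]
top0 170 [(110, 133, np.float64(654.0)), (130, 130, np.float64(671.0)), (150, 159, np.float64(686.0)), (170, 195, np.float64(710.0))]
side0 20 [(90, 42, np.float64(649.0)), (110, 113, np.float64(658.0)), (130, 125, np.float64(678.0)), (150, 168, np.float64(696.0)), (170, 156, np.float64(722.0))]
side0 50 [(90, 28, np.float64(650.0)), (110, 114, np.float64(656.0)), (130, 98, np.float64(679.0)), (150, 151, np.float64(696.0)), (170, 125, np.float64(718.0))]
side0 80 [(90, 24, np.float64(650.0)), (110, 101, np.float64(656.0)), (130, 84, np.float64(678.0)), (150, 143, np.float64(694.0)), (170, 108, np.float64(718.0))]
side0 110 [(90, 18, np.float64(651.0)), (110, 94, np.float64(656.0)), (130, 78, np.float64(676.0)), (150, 115, np.float64(694.0)), (170, 123, np.float64(714.0))]
side0 140 [(90, 11, np.float64(651.0)), (110, 87, np.float64(656.0)), (130, 82, np.float64(675.0)), (150, 108, np.float64(694.0)), (170, 114, np.float64(714.0))]
side0 170 [(90, 8, np.float64(652.0)), (110, 81, np.float64(655.0)), (130, 78, np.float64(674.0)), (150, 83, np.float64(692.0)), (170, 127, np.float64(711.0))]
```

Run:
```python
import numpy as np
f=lambda p:np.array([42.7*np.cos(p)+11*np.sin(p),42.7*np.sin(p)-11*np.cos(p)])
p=np.pi/2
for i in range(16):
    q=max(p-.1,0);d=(f(q)-f(p))/10;p=q
    w=d[0]*np.array([.9933,-.1149])+d[1]*np.array([.1149,.9933]);print(i,w.round(2))
```

```text
0 [ 0.4  -0.18]
1 [ 0.38 -0.22]
2 [ 0.36 -0.26]
3 [ 0.33 -0.29]
4 [ 0.3  -0.32]
5 [ 0.27 -0.35]
6 [ 0.23 -0.37]
7 [ 0.19 -0.4 ]
8 [ 0.15 -0.41]
9 [ 0.11 -0.43]
10 [ 0.07 -0.44]
11 [ 0.02 -0.44]
12 [-0.02 -0.44]
13 [-0.06 -0.44]
14 [-0.11 -0.43]
15 [-0.1 -0.3]
```

>>> apply_moves(moves=[{"offset": [0.4, -0.17, 0], "yaw": -0.1, "jaw": 1}, {"offset": [0.38, -0.21, 0], "yaw": -0.1, "jaw": 1}, {"offset": [0.36, -0.25, 0], "yaw": -0.1, "jaw": 1}, {"offset": [0.33, -0.29, 0], "yaw": -0.1, "jaw": 1}, {"offset": [0, 0, 0], "yaw": 0, "jaw": 1}])

```text
time: 20.6
ee_pos: [561.2, 173.8, 80.7]
orientation: [0.256, 0.967, 0.0, 0.0]
force: [-0.8, -1.4, 0.2]
grip_width: 85.7
```

```bash
python3 look.py 27 side,wrist; python3 prof.py 27
```

```text
t20.60 [561.2 173.8  80.7] a,b 19.6 -47.4 F [-0.8 -1.4  0.2] Fn -1.5 gw 85.7 psi 60.3
-45 [(10, np.int64(17), np.float64(-31.4)), (30, np.int64(19), np.float64(-43.8)), (50, np.int64(17), np.float64(-54.6)), (70, np.int64(21), np.float64(-66.3)), (90, np.int64(21), np.float64(-79.3)), (110, np.int64(26), np.float64(-79.8))]
55 [(10, np.int64(24), np.float64(-31.4)), (30, np.int64(22), np.float64(-43.6)), (50, np.int64(19), np.float64(-55.3)), (70, np.int64(21), np.float64(-67.1)), (90, np.int64(27), np.float64(-79.1)), (110, np.int64(38), np.float64(-78.0))]
```

View pics/c27.png

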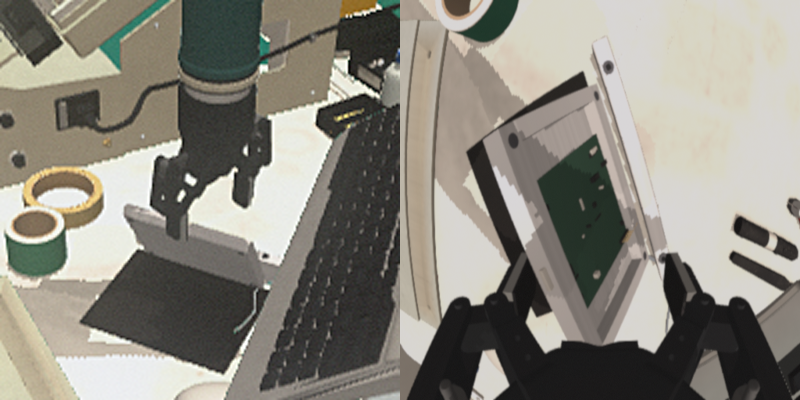

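Stable, so I'll continue the swing.

>>> apply_moves(moves=[{"offset": [0.3, -0.32, 0], "yaw": -0.1, "jaw": 1}, {"offset": [0.27, -0.35, 0], "yaw": -0.1, "jaw": 1}, {"offset": [0.23, -0.37, 0], "yaw": -0.1, "jaw": 1}, {"offset": [0.19, -0.4, 0], "yaw": -0.1, "jaw": 1}, {"offset": [0, 0, 0], "yaw": 0, "jaw": 1}])

```text
time: 21.12
ee_pos: [570.8, 159.4, 80.7]
orientation: [0.442, 0.897, -0.0, 0.0]
force: [0.4, -1.5, -0.6]
grip_width: 85.2
```

>>> apply_moves(moves=[{"offset": [0.15, -0.41, 0], "yaw": -0.1, "jaw": 1}, {"offset": [0.11, -0.43, 0], "yaw": -0.1, "jaw": 1}, {"offset": [0.07, -0.44, 0], "yaw": -0.1, "jaw": 1}, {"offset": [0.02, -0.44, 0], "yaw": -0.1, "jaw": 1}, {"offset": [0, 0, 0], "yaw": 0, "jaw": 1}])

```text
time: 21.53
ee_pos: [574.0, 142.2, 80.6]
orientation: [0.611, 0.792, -0.0, 0.0]
force: [0.1, -0.4, -0.7]
grip_width: 85.3
```

```bash
python3 look.py 28 side,wrist; python3 prof.py 28
```

```text
t21.53 [574.  142.2  80.6] a,b 36.0 -77.4 F [ 0.1 -0.4 -0.7] Fn -0.4 gw 85.3 psi 14.7
-45 [(10, np.int64(16), np.float64(-31.2)), (30, np.int64(17), np.float64(-42.8)), (50, np.int64(17), np.float64(-54.4)), (70, np.int64(19), np.float64(-67.4)), (90, np.int64(24), np.float64(-79.3)), (110, np.int64(15), np.float64(-79.3))]
55 [(10, np.int64(21), np.float64(-32.4)), (30, np.int64(20), np.float64(-42.8)), (50, np.int64(19), np.float64(-55.9)), (70, np.int64(22), np.float64(-67.8)), (90, np.int64(24), np.float64(-80.0)), (110, np.int64(22), np.float64(-79.9))]
```

View pics/c28.png

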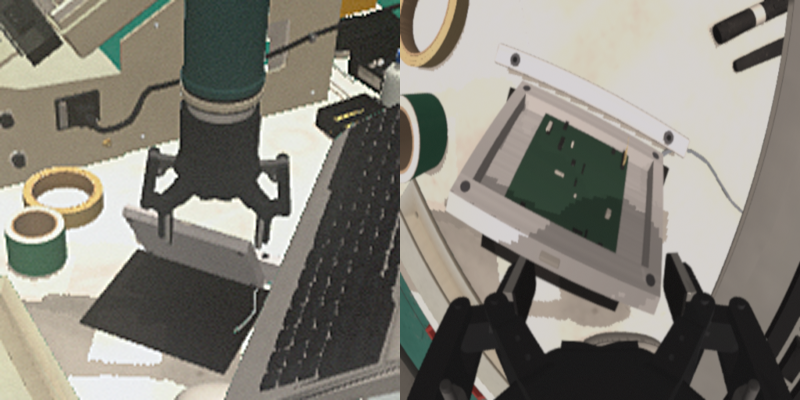

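>>> apply_moves(moves=[{"offset": [-0.02, -0.44, 0], "yaw": -0.1, "jaw": 1}, {"offset": [-0.06, -0.44, 0], "yaw": -0.1, "jaw": 1}, {"offset": [-0.11, -0.43, 0], "yaw": -0.1, "jaw": 1}, {"offset": [-0.1, -0.29, 0], "yaw": -0.07, "jaw": 1}, {"offset": [0, 0, 0], "yaw": 0, "jaw": 1}])

```text
time: 22.05
ee_pos: [571.2, 126.4, 80.7]
orientation: [0.746, 0.666, 0.0, 0.0]
force: [0.7, -0.5, -0.3]
grip_width: 85.4
```

```bash
python3 look.py 29 side,wrist; python3 prof.py 29
```

```text
t22.05 [571.2 126.4  80.7] a,b 34.9 -93.4 F [ 0.7 -0.5 -0.3] Fn -0.4 gw 85.4 psi -6.5
-45 [(10, np.int64(17), np.float64(-31.4)), (30, np.int64(16), np.float64(-42.3)), (50, np.int64(19), np.float64(-54.5)), (70, np.int64(17), np.float64(-67.0)), (90, np.int64(20), np.float64(-78.9)), (110, np.int64(15), np.float64(-79.4))]
55 [(10, np.int64(18), np.float64(-33.1)), (30, np.int64(20), np.float64(-42.3)), (50, np.int64(21), np.float64(-55.0)), (70, np.int64(18), np.float64(-67.9)), (90, np.int64(18), np.float64(-78.7)), (110, np.int64(28), np.float64(-79.6))]
```

View pics/c29.png

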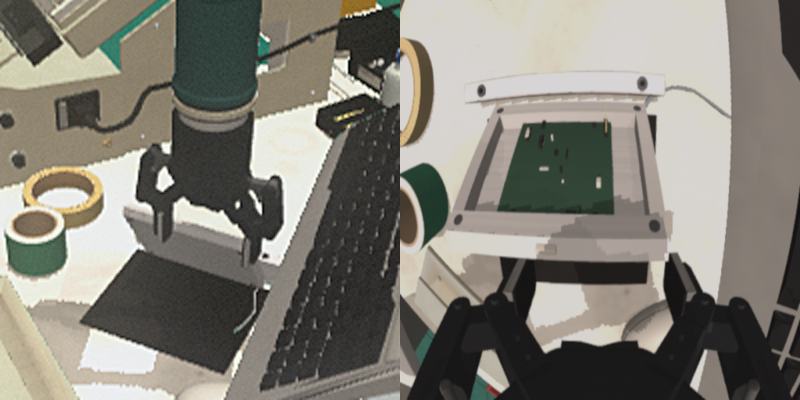

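>>> apply_moves(moves=[{"offset": [-0.25, 0.03, 0.1], "yaw": 0, "jaw": 0.88}, {"offset": [-0.25, 0.03, 0.15], "yaw": 0, "jaw": 0.76}, {"offset": [-0.25, 0.03, 0.15], "yaw": 0, "jaw": 0.64}, {"offset": [-0.25, 0.03, 0.15], "yaw": 0, "jaw": 0.52}, {"offset": [-0.25, 0.03, 0.15], "yaw": 0, "jaw": 0.4}, {"offset": [-0.25, 0.03, 0.15], "yaw": 0, "jaw": 0.28}, {"offset": [-0.25, 0.03, 0.15], "yaw": 0, "jaw": 0.16}, {"offset": [-0.25, 0.03, 0.15], "yaw": 0, "jaw": 0.04}, {"offset": [0, 0, 0], "yaw": 0, "jaw": 0.04}])

```text
time: 22.9
ee_pos: [559.2, 128.1, 97.7]
orientation: [0.746, 0.666, 0.006, 0.006]
force: [11.3, -8.5, 7.6]
grip_width: 44.6
```

```bash
python3 look.py 30 side,wrist; python3 prof.py 30
python3 - <<'E'
from h import *
for k in ('29','30'):
    z=np.load(f'pics/side{k}.npz');im=z['im'];P=cloud('side',z['d']);r=P[...,:2]-[547.2,223.2];a=r@[.9933,-.1149];b=r@[.1149,.9933]
    m=(z['d']>0)&(im.max(2)<75)&(P[...,2]>60)&(P[...,2]<150)&(b<-60)&(b>-130)&(abs(a)<120)
    for lo in range(-40,100,10):
        q=m&(a>lo)&(a<lo+10)
        if q.sum()>3: print(k,lo,q.sum(),'zmin',np.percentile(P[q][:,2],3).round(1),'b',np.median(b[q]).round(1))
E
```

```text
t22.90 [559.2 128.1  97.7] a,b 22.8 -93.1 F [11.3 -8.5  7.6] Fn -7.1 gw 44.6 psi -6.5
-45 [(10, np.int64(19), np.float64(-26.2)), (30, np.int64(18), np.float64(-38.2)), (50, np.int64(15), np.float64(-51.5)), (70, np.int64(17), np.float64(-64.2)), (90, np.int64(19), np.float64(-77.7)), (110, np.int64(24), np.float64(-77.6))]
55 [(10, np.int64(27), np.float64(-10.3)), (30, np.int64(35), np.float64(-23.4)), (50, np.int64(22), np.float64(-49.0)), (70, np.int64(22), np.float64(-60.7)), (90, np.int64(1), np.float64(-59.9)), (110, np.int64(30), np.float64(-101.4))]
29 -40 11 zmin 143.8 b -106.1
29 -30 41 zmin 137.8 b -99.6
29 -20 60 zmin 104.3 b -101.6
29 -10 88 zmin 97.6 b -99.4
29 70 32 zmin 103.3 b -104.4
29 80 96 zmin 103.6 b -100.8
29 90 49 zmin 108.8 b -100.8
30 -30 4 zmin 147.6 b -106.6
30 -20 26 zmin 113.5 b -100.9
30 -10 46 zmin 109.8 b -101.6
30 0 68 zmin 103.3 b -95.3
30 40 14 zmin 115.6 b -104.3
30 50 74 zmin 111.2 b -100.9
30 60 11 zmin 124.2 b -100.7
```

View pics/c30.png

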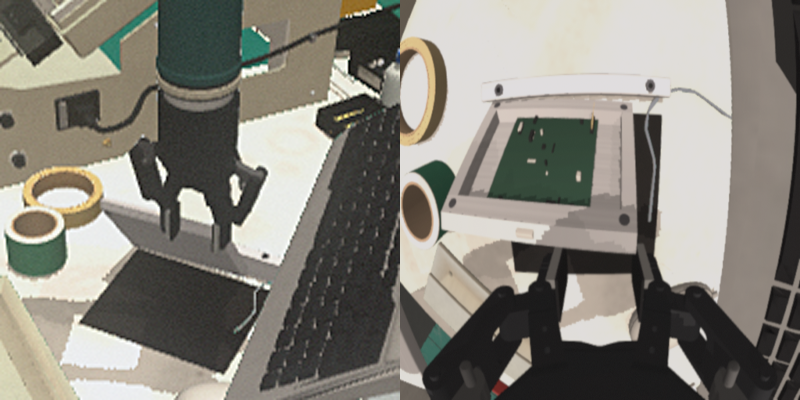

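```bash
python3 look.py 31 side,wrist;python3 look.py 32; python3 -c "
import cv2
a=cv2.imread('pics/side31.png')[120:260,200:340];b=cv2.imread('pics/wrist31.png')[80:384,30:420]
cv2.imwrite('pics/z31.png',cv2.resize(a,(600,600),interpolation=cv2.INTER_CUBIC));cv2.imwrite('pics/z31w.png',cv2.resize(b,(780,600),interpolation=cv2.INTER_CUBIC))"
```

```text
t23.00 [559.3 128.   97.5] a,b 22.9 -93.2 F [10.4 -7.5  8.2] Fn -6.3 gw 44.4 psi -6.5
t23.10 [559.3 128.   97.4] a,b 23.0 -93.2 F [10.4 -8.1  7.5] Fn -6.8 gw 44.5 psi -6.5
```

View pics/z31.png

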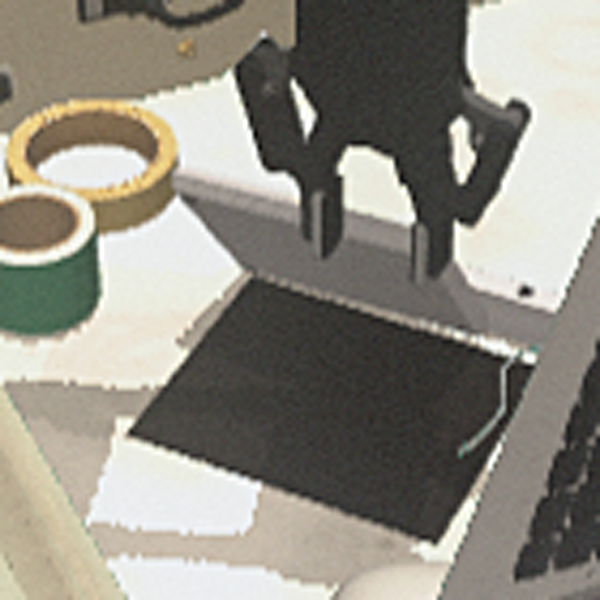

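View pics/z31w.png

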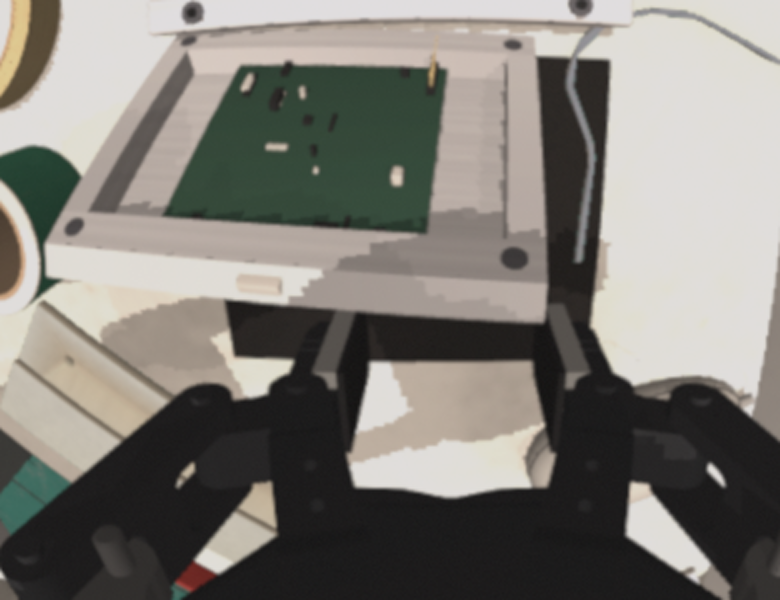

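>>> apply_moves(moves=[{"offset": [0.2, -0.02, 0.1], "yaw": 0, "jaw": 0.13}, {"offset": [0.2, -0.02, 0.1], "yaw": 0, "jaw": 0.22}, {"offset": [0.2, -0.02, 0], "yaw": 0, "jaw": 0.31}, {"offset": [0.2, -0.02, 0], "yaw": 0, "jaw": 0.4}, {"offset": [0, 0, 0], "yaw": 0, "jaw": 0.4}])

```text
time: 23.52
ee_pos: [558.7, 128.2, 93.5]
orientation: [0.746, 0.666, -0.001, -0.0]
force: [1.5, -1.7, -0.2]
grip_width: 59.7
```

```bash
python3 look.py 33 side,wrist; python3 prof.py 33
```

```text
t23.52 [558.7 128.2  93.5] a,b 22.3 -93.1 F [ 1.5 -1.7 -0.2] Fn -1.5 gw 59.7 psi -6.6
-45 [(10, np.int64(17), np.float64(-28.5)), (30, np.int64(15), np.float64(-41.2)), (50, np.int64(17), np.float64(-54.7)), (70, np.int64(16), np.float64(-67.4)), (90, np.int64(24), np.float64(-80.8)), (110, np.int64(1), np.float64(-83.7))]
55 [(10, np.int64(33), np.float64(-11.8)), (30, np.int64(40), np.float64(-12.4)), (50, np.int64(19), np.float64(-53.7)), (70, np.int64(17), np.float64(-67.0)), (90, np.int64(5), np.float64(-84.5)), (110, np.int64(37), np.float64(-102.0))]
```

View pics/c33.png

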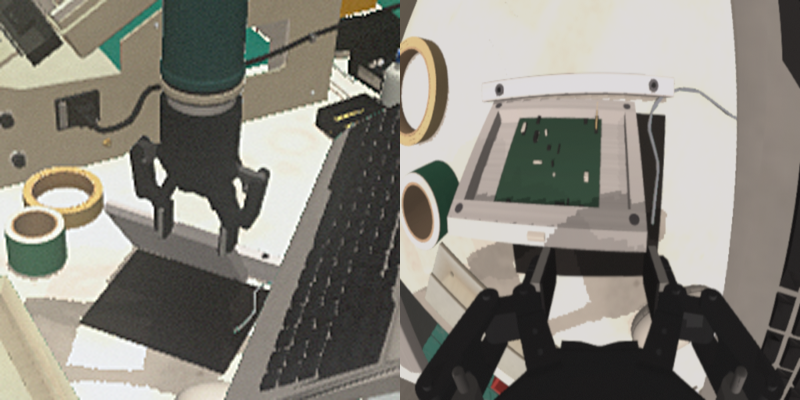

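>>> apply_moves(moves=[{"offset": [0, 0, -0.2], "yaw": 0, "jaw": 0.4}, {"offset": [0.17, -0.02, -0.15], "yaw": 0, "jaw": 0.48}, {"offset": [0.17, -0.02, -0.15], "yaw": 0, "jaw": 0.56}, {"offset": [0.17, -0.02, -0.1], "yaw": 0, "jaw": 0.64}, {"offset": [0, 0, 0], "yaw": 0, "jaw": 0.64}])

```text
time: 24.03
ee_pos: [564.2, 127.1, 87.9]
orientation: [0.747, 0.665, -0.001, -0.0]
force: [-0.3, -3.2, 3.6]
grip_width: 69.8
```

```bash
python3 look.py 34 side,wrist; python3 prof.py 34;python3 -c "
import cv2
a=cv2.imread('pics/side34.png')[120:260,200:340];b=cv2.imread('pics/wrist34.png')[80:384,30:420]
import numpy as np
cv2.imwrite('pics/z34.png',np.hstack([cv2.resize(a,(400,400),interpolation=cv2.INTER_CUBIC),cv2.resize(b,(400,400),interpolation=cv2.INTER_CUBIC)]))"
```

```text
t24.03 [564.2 127.1  87.9] a,b 27.9 -93.5 F [-0.3 -3.2  3.6] Fn -3.2 gw 69.8 psi -6.6
-45 [(10, np.int64(13), np.float64(-28.1)), (30, np.int64(14), np.float64(-40.0)), (50, np.int64(15), np.float64(-54.7)), (70, np.int64(17), np.float64(-68.6)), (90, np.int64(27), np.float64(-82.8)), (110, np.int64(0), None)]
55 [(10, np.int64(40), np.float64(-15.9)), (30, np.int64(31), np.float64(-27.8)), (50, np.int64(16), np.float64(-54.0)), (70, np.int64(5), np.float64(-70.0)), (90, np.int64(20), np.float64(-84.5)), (110, np.int64(12), np.float64(-104.2))]
```

View pics/z34.png

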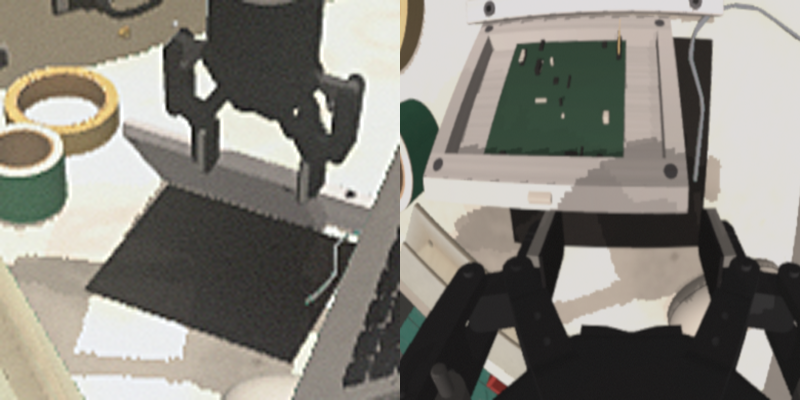

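>>> apply_moves(moves=[{"offset": [-0.02, -0.2, -0.27], "yaw": 0, "jaw": 0.64}, {"offset": [-0.02, -0.2, -0.28], "yaw": 0, "jaw": 0.64}, {"offset": [-0.03, -0.23, -0.28], "yaw": 0, "jaw": 0.64}, {"offset": [0, 0, 0], "yaw": 0, "jaw": 0.64}])

```text
time: 24.47
ee_pos: [564.0, 119.3, 80.3]
orientation: [0.746, 0.666, -0.001, 0.001]
force: [-0.1, -8.3, 7.1]
grip_width: 69.4
```

```bash
cat >> prof.py <<'E'
for s in(-45,30):
    m=(abs(a-s)<14)&(b<-25)&(b>-135)&(X[:,2]>6)
    q=np.c_[-b[m],X[m,2]]
    best=0;rng=np.random.default_rng(0);M=None
    for _ in range(500):
        i,j=rng.choice(len(q),2,False);v=q[j]-q[i];Ln=np.hypot(*v)
        if Ln<20 or abs(v[1])>2.2*abs(v[0]): continue
        e=abs((q[:,0]-q[i,0])*v[1]-(q[:,1]-q[i,1])*v[0])/Ln;c=(e<1.5).sum()
        if c>best:best=c;M=e<1.5
    if M is not None:
        k=q[M];d=np.linalg.svd(k-k.mean(0))[2][0];print('a',s,'theta %.1f'%np.degrees(np.arctan(d[1]/d[0])),best,'b',k[:,0].min().round(),k[:,0].max().round(),'z',k[:,1].min().round(),k[:,1].max().round())
E
python3 look.py 35 side; python3 prof.py 35
```

```text
t24.47 [564.  119.3  80.3] a,b 28.6 -101.2 F [-0.1 -8.3  7.1] Fn -8.3 gw 69.4 psi -6.5
-45 [(10, np.int64(10), np.float64(-30.0)), (30, np.int64(5), np.float64(-43.2)), (50, np.int64(5), np.float64(-61.6)), (70, np.int64(7), np.float64(-78.6)), (90, np.int64(71), np.float64(-89.2)), (110, np.int64(0), None)]
55 [(10, np.int64(35), np.float64(-11.9)), (30, np.int64(30), np.float64(-11.0)), (50, np.int64(3), np.float64(-64.0)), (70, np.int64(4), np.float64(-77.7)), (90, np.int64(50), np.float64(-91.0)), (110, np.int64(7), np.float64(-112.5))]
a -45 theta 50.0 71 b 28.0 94.0 z 9.0 90.0
a 30 theta 50.1 91 b 25.0 94.0 z 7.0 89.0
```

>>> apply_moves(moves=[{"offset": [-0.03, -0.27, -0.29], "yaw": 0, "jaw": 0.64}, {"offset": [-0.03, -0.27, -0.29], "yaw": 0, "jaw": 0.64}, {"offset": [-0.03, -0.29, -0.28], "yaw": 0, "jaw": 0.64}, {"offset": [-0.03, -0.28, -0.29], "yaw": 0, "jaw": 0.64}, {"offset": [0, 0, 0], "yaw": 0, "jaw": 0.64}])

```text
time: 24.93
ee_pos: [562.5, 108.0, 68.3]
orientation: [0.746, 0.666, -0.001, 0.001]
force: [0.7, -8.7, 5.7]
grip_width: 70.1
```

```bash
python3 look.py 36 side,wrist; python3 prof.py 36
```

```text
t24.93 [562.5 108.   68.3] a,b 28.4 -112.7 F [ 0.7 -8.7  5.7] Fn -8.6 gw 70.1 psi -6.5
-45 [(10, np.int64(14), np.float64(-9.6)), (30, np.int64(9), np.float64(-9.4)), (50, np.int64(0), None), (70, np.int64(12), np.float64(-102.1)), (90, np.int64(0), None), (110, np.int64(0), None)]
55 [(10, np.int64(37), np.float64(-10.9)), (30, np.int64(14), np.float64(-9.6)), (50, np.int64(0), None), (70, np.int64(9), np.float64(-102.2)), (90, np.int64(8), np.float64(-123.9)), (110, np.int64(10), np.float64(-123.6))]
a -45 theta 63.8 36 b 100.0 128.0 z 72.0 129.0
a 30 theta 0.7 179 b 78.0 135.0 z 453.0 456.0
```

View pics/c36.png

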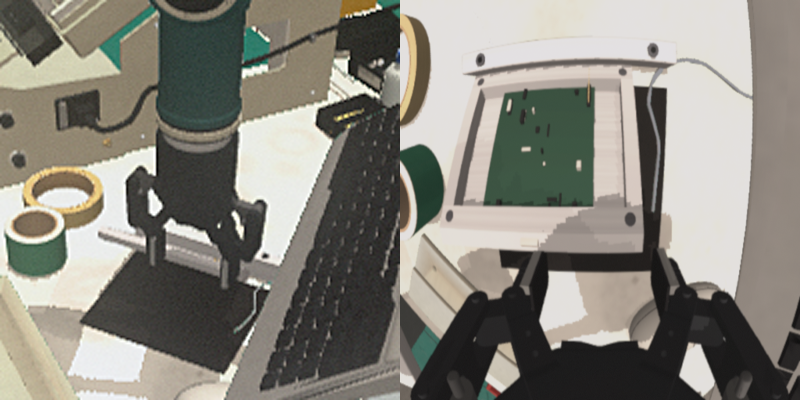

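>>> apply_moves(moves=[{"offset": [-0.03, -0.27, -0.3], "yaw": 0, "jaw": 0.64}, {"offset": [-0.03, -0.26, -0.31], "yaw": 0, "jaw": 0.64}, {"offset": [-0.03, -0.25, -0.32], "yaw": 0, "jaw": 0.64}, {"offset": [-0.03, -0.24, -0.32], "yaw": 0, "jaw": 0.64}, {"offset": [0, 0, 0], "yaw": 0, "jaw": 0.64}])

```text
time: 25.45
ee_pos: [561.3, 97.8, 55.7]
orientation: [0.746, 0.666, -0.001, 0.001]
force: [0.0, -8.7, 5.6]
grip_width: 69.7
```

```bash
python3 look.py 37 side,wrist
python3 - <<'E'
from h import *
E
cat > top.py <<'E'
from h import *
import sys
z=np.load(f'pics/side{sys.argv[1]}.npz');P=cloud('side',z['d']);X=P[z['d']>0];r=X[:,:2]-[547.2,223.2];a=r@[.9933,-.1149];b=r@[.1149,.9933]
for s in (-75,-45,35):
  L=[]
  for lo in range(-145,-15,10):
    m=(abs(a-s)<9)&(b>lo)&(b<lo+10)&(X[:,2]<110)
    L.append((-lo-5,int(m.sum()),round(float(np.percentile(X[m,2],70)),1) if m.sum()>2 else None))
  print(s,L)
E
python3 top.py 37
```

```text
t25.45 [561.3  97.8  55.7] a,b 28.4 -122.9 F [ 0.  -8.7  5.6] Fn -8.7 gw 69.7 psi -6.5
-75 [(140, 28, 1.7), (130, 22, 1.7), (120, 26, 2.1), (110, 65, 68.7), (100, 37, 67.9), (90, 27, 2.9), (80, 24, 2.9), (70, 29, 3.8), (60, 28, 29.2), (50, 13, 2.0), (40, 8, 20.8), (30, 3, 9.4), (20, 0, None)]
-45 [(140, 27, 2.2), (130, 26, 2.5), (120, 26, 2.3), (110, 67, 68.8), (100, 39, 41.6), (90, 23, 2.4), (80, 25, 2.2), (70, 18, 1.9), (60, 2, None), (50, 0, None), (40, 1, None), (30, 5, 14.9), (20, 12, 16.2)]
35 [(140, 31, 2.4), (130, 23, 2.2), (120, 33, 2.3), (110, 77, 68.8), (100, 35, 53.7), (90, 30, 2.8), (80, 27, 2.3), (70, 18, 3.2), (60, 17, 1.9), (50, 4, 1.6), (40, 0, None), (30, 0, None), (20, 0, None)]
```

View pics/c37.png

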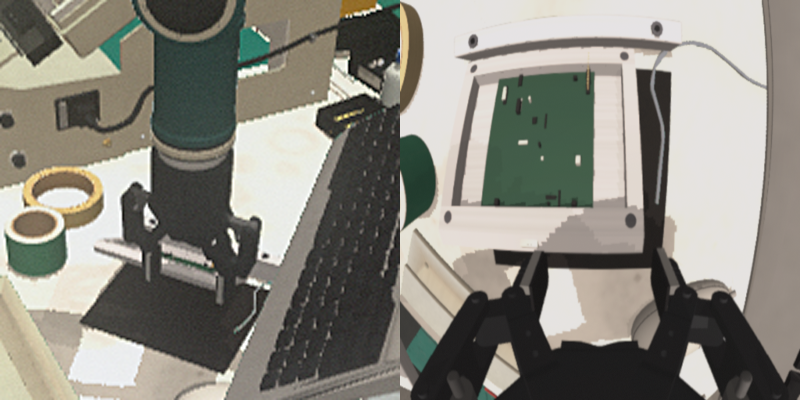

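>>> apply_moves(moves=[{"offset": [-0.03, -0.22, -0.33], "yaw": 0, "jaw": 0.64}, {"offset": [-0.02, -0.21, -0.34], "yaw": 0, "jaw": 0.64}, {"offset": [-0.02, -0.2, -0.35], "yaw": 0, "jaw": 0.64}, {"offset": [-0.02, -0.19, -0.36], "yaw": 0, "jaw": 0.64}, {"offset": [0, 0, 0], "yaw": 0, "jaw": 0.64}])

```text
time: 25.97
ee_pos: [560.3, 89.3, 41.6]
orientation: [0.746, 0.666, -0.001, 0.001]
force: [0.1, -9.5, 3.8]
grip_width: 70.2
```

```bash
python3 look.py 38 side,wrist; python3 top.py 38
```

```text
t25.97 [560.3  89.3  41.6] a,b 28.4 -131.5 F [ 0.1 -9.5  3.8] Fn -9.4 gw 70.2 psi -6.5
-75 [(140, 23, 1.5), (130, 21, 1.9), (120, 61, 54.6), (110, 41, 57.2), (100, 30, 18.0), (90, 28, 3.8), (80, 34, 32.5), (70, 10, 38.1), (60, 1, None), (50, 0, None), (40, 0, None), (30, 6, 17.3), (20, 9, 15.3)]
-45 [(140, 28, 2.6), (130, 24, 2.6), (120, 64, 54.2), (110, 45, 56.4), (100, 25, 3.3), (90, 22, 2.5), (80, 7, 2.6), (70, 0, None), (60, 0, None), (50, 4, 21.9), (40, 5, 16.8), (30, 4, 11.8), (20, 1, None)]
35 [(140, 32, 2.5), (130, 28, 2.9), (120, 69, 55.1), (110, 52, 56.4), (100, 33, 2.8), (90, 27, 2.3), (80, 17, 2.2), (70, 10, 26.1), (60, 1, None), (50, 0, None), (40, 0, None), (30, 2, None), (20, 4, 15.7)]
```

View pics/c38.png

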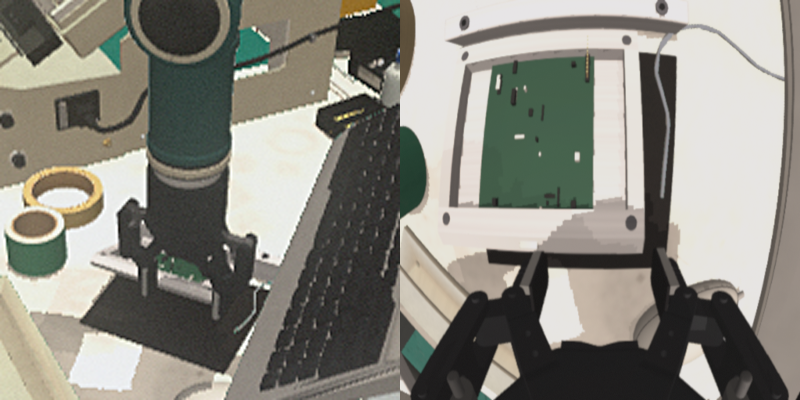

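>>> apply_moves(moves=[{"offset": [-0.02, -0.17, -0.36], "yaw": 0, "jaw": 0.64}, {"offset": [-0.02, -0.16, -0.37], "yaw": 0, "jaw": 0.64}, {"offset": [-0.02, -0.15, -0.37], "yaw": 0, "jaw": 0.64}, {"offset": [-0.02, -0.13, -0.38], "yaw": 0, "jaw": 0.64}, {"offset": [-0.01, -0.11, -0.38], "yaw": 0, "jaw": 0.64}, {"offset": [0, 0, 0], "yaw": 0, "jaw": 0.64}])

```text
time: 26.57
ee_pos: [559.2, 82.0, 22.5]
orientation: [0.746, 0.666, -0.001, 0.001]
force: [0.7, -11.0, 2.0]
grip_width: 70.0
```

```bash
python3 look.py 39 side,wrist; python3 top.py 39
```

```text
t26.57 [559.2  82.   22.5] a,b 28.1 -138.8 F [  0.7 -11.    2. ] Fn -10.8 gw 70.0 psi -6.5
-75 [(140, 24, 1.9), (130, 44, 34.3), (120, 51, 38.8), (110, 38, 36.5), (100, 27, 34.2), (90, 18, 32.3), (80, 9, 30.2), (70, 1, None), (60, 0, None), (50, 0, None), (40, 3, 7.9), (30, 16, 12.5), (20, 2, None)]
-45 [(140, 28, 2.2), (130, 55, 36.2), (120, 52, 39.5), (110, 26, 2.1), (100, 9, 2.1), (90, 0, None), (80, 0, None), (70, 0, None), (60, 3, 17.4), (50, 1, None), (40, 1, None), (30, 0, None), (20, 0, None)]
35 [(140, 31, 2.2), (130, 53, 35.3), (120, 63, 39.0), (110, 37, 36.8), (100, 15, 2.0), (90, 7, 20.4), (80, 0, None), (70, 0, None), (60, 0, None), (50, 0, None), (40, 2, None), (30, 13, 13.8), (20, 0, None)]
```

View pics/c39.png

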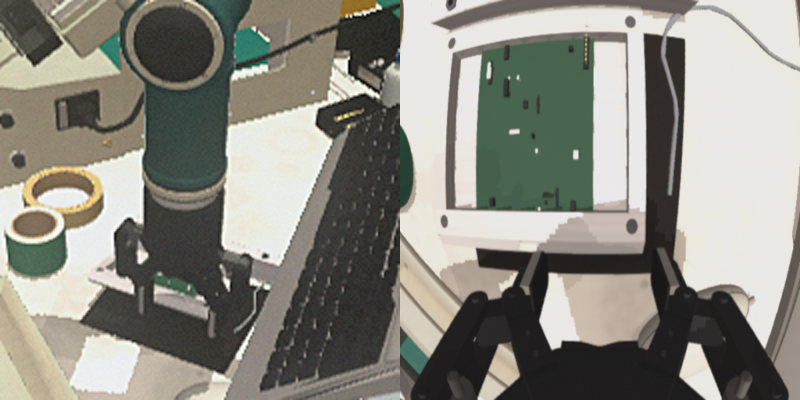

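>>> apply_moves(moves=[{"offset": [-0.01, -0.1, -0.38], "yaw": 0, "jaw": 0.64}, {"offset": [-0.01, -0.08, -0.38], "yaw": 0, "jaw": 0.64}, {"offset": [-0.01, -0.07, -0.38], "yaw": 0, "jaw": 0.64}, {"offset": [0, -0.05, -0.38], "yaw": 0, "jaw": 0.64}, {"offset": [0, -0.03, -0.35], "yaw": 0, "jaw": 0.64}, {"offset": [0, 0, 0], "yaw": 0, "jaw": 0.64}])

```text
time: 27.17
ee_pos: [558.6, 78.7, 3.5]
orientation: [0.746, 0.666, -0.002, 0.001]
force: [1.6, -12.3, 0.9]
grip_width: 70.3
```

```bash
python3 look.py 40 side,wrist; python3 top.py 40
```

```text
t27.17 [558.6  78.7   3.5] a,b 27.9 -142.2 F [  1.6 -12.3   0.9] Fn -12.0 gw 70.3 psi -6.5
-75 [(140, 26, 2.3), (130, 58, 19.1), (120, 41, 23.0), (110, 14, 22.0), (100, 23, 20.7), (90, 20, 20.4), (80, 5, 20.1), (70, 0, None), (60, 0, None), (50, 1, None), (40, 3, 4.4), (30, 7, 17.4), (20, 8, 16.4)]
-45 [(140, 24, 2.5), (130, 63, 19.2), (120, 24, 19.8), (110, 0, None), (100, 0, None), (90, 0, None), (80, 10, 12.6), (70, 15, 11.6), (60, 3, 11.8), (50, 0, None), (40, 0, None), (30, 0, None), (20, 0, None)]
35 [(140, 29, 2.4), (130, 73, 19.7), (120, 36, 22.5), (110, 8, 21.5), (100, 3, 9.8), (90, 0, None), (80, 0, None), (70, 0, None), (60, 1, None), (50, 4, 5.9), (40, 3, 5.2), (30, 10, 17.1), (20, 18, 16.9)]
```

View pics/c40.png

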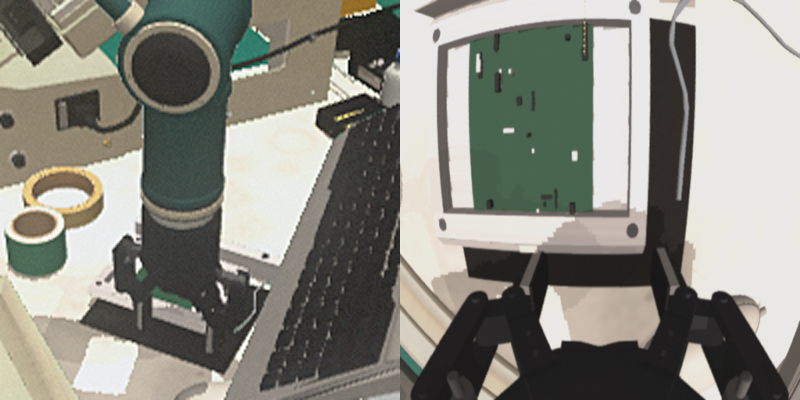

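>>> apply_moves(moves=[{"offset": [0, 0, -0.25], "yaw": 0, "jaw": 0.64}, {"offset": [0, 0, -0.25], "yaw": 0, "jaw": 0.64}, {"offset": [0, 0, -0.2], "yaw": 0, "jaw": 0.64}, {"offset": [0, 0, 0], "yaw": 0, "jaw": 0.64}])

```text
time: 27.6
ee_pos: [558.5, 78.5, -3.5]
orientation: [0.746, 0.666, -0.002, 0.001]
force: [0.4, -12.9, -0.2]
grip_width: 70.1
```

```bash
python3 look.py 41 side; python3 top.py 41
```

```text
t27.60 [558.5  78.5  -3.5] a,b 27.8 -142.4 F [  0.4 -12.9  -0.2] Fn -12.7 gw 70.1 psi -6.5
-75 [(140, 23, 1.8), (130, 57, 13.2), (120, 29, 16.9), (110, 16, 17.0), (100, 20, 16.3), (90, 24, 15.9), (80, 5, 17.0), (70, 0, None), (60, 0, None), (50, 1, None), (40, 0, None), (30, 19, 16.1), (20, 9, 16.3)]
-45 [(140, 26, 2.4), (130, 64, 12.9), (120, 7, 16.6), (110, 0, None), (100, 0, None), (90, 3, 9.1), (80, 16, 9.1), (70, 12, 8.6), (60, 1, None), (50, 0, None), (40, 0, None), (30, 0, None), (20, 0, None)]
35 [(140, 31, 2.1), (130, 66, 13.1), (120, 30, 16.8), (110, 2, None), (100, 2, None), (90, 0, None), (80, 0, None), (70, 1, None), (60, 1, None), (50, 5, 5.1), (40, 0, None), (30, 29, 15.9), (20, 20, 16.0)]
```

>>> apply_moves(moves=[{"offset": [-0.04, -0.35, 0], "yaw": 0, "jaw": 0.64}, {"offset": [-0.05, -0.4, 0], "yaw": 0, "jaw": 0.64}, {"offset": [-0.05, -0.4, 0], "yaw": 0, "jaw": 0.64}, {"offset": [0, 0, 0.8], "yaw": 0, "jaw": 0.64}, {"offset": [0, 0, 2.0], "yaw": 0, "jaw": 0.3}, {"offset": [0, 0, 3.0], "yaw": 0, "jaw": -0.3}, {"offset": [0, 0, 3.0], "yaw": 0, "jaw": -1}, {"offset": [-2, 0, 3.0], "yaw": 0, "jaw": -1}, {"offset": [-3, 0, 0], "yaw": 0, "jaw": -1}, {"offset": [-3, 0, 0], "yaw": 0, "jaw": -1}])

```text
time: 28.48
ee_pos: [480.0, 70.4, 119.4]
orientation: [0.747, 0.665, 0.003, 0.002]
force: [-1.5, 0.2, -0.2]
grip_width: 0.4
```

```bash
python3 look.py 42 side,wrist
cat > meas.py <<'E'
from h import *
import sys
k=sys.argv[1]
z=np.load(f'pics/side{k}.npz');im=z['im'];P=cloud('side',z['d']);r=P[...,:2]-[547.2,223.2];a=r@[.9933,-.1149];b=r@[.1149,.9933]
m=((z['d']>0)&(P[...,2]>10)&(P[...,2]<22)&(b<-8)&(b>-175)&(a>-140)&(a<110)).astype(np.uint8)
n,l,s,c=cv2.connectedComponentsWithStats(m)
i=1+np.argmax(s[1:,4]);mm=l==i
q=np.c_[a[mm],b[mm]].astype(np.float32);print(s[i],'a',q[:,0].min(),q[:,0].max(),'b',q[:,1].min(),q[:,1].max(),'z',np.percentile(P[mm][:,2],[10,50,90]),cv2.minAreaRect(q))
E
python3 meas.py 42
```

```text
t28.48 [480.   70.4 119.4] a,b -49.2 -159.5 F [-1.5  0.2 -0.2] Fn 0.0 gw 0.4 psi -6.6
[ 233  174   96   55 1362] a -87.26746 88.096535 b -135.11092 -8.002471 z [11.76556115 15.22558034 17.62250724] ((0.41193389892578125, -71.54044342041016), (127.11959075927734, 175.31907653808594), 89.97660064697266)
```

View pics/c42.png

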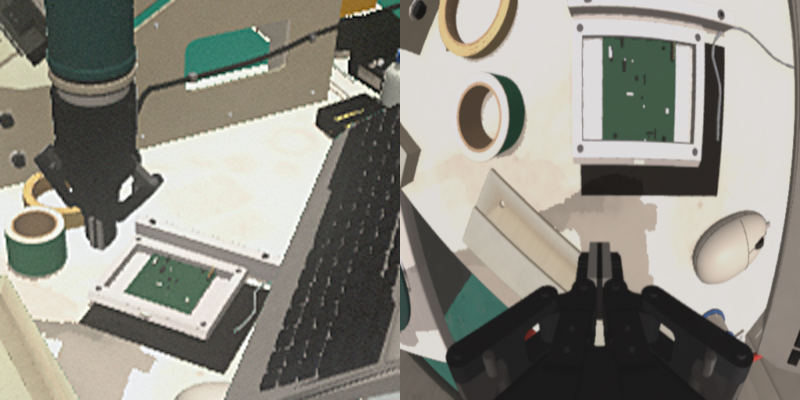

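>>> apply_moves(moves=[{"offset": [-0.4, 0.75, 0], "yaw": 0.12, "jaw": -1}, {"offset": [-0.4, 0.75, 0], "yaw": 0.12, "jaw": -1}, {"offset": [-0.4, 0.75, 0], "yaw": 0.12, "jaw": -1}, {"offset": [-0.4, 0.75, 0], "yaw": 0.12, "jaw": -1}, {"offset": [-0.4, 0.75, 0], "yaw": 0.12, "jaw": -1}, {"offset": [-0.4, 0.75, 0], "yaw": 0.12, "jaw": -1}, {"offset": [-0.4, 0.75, 0], "yaw": 0.12, "jaw": -1}, {"offset": [-0.4, 0.75, 0], "yaw": 0.12, "jaw": -1}, {"offset": [-0.4, 0.75, 0], "yaw": 0.12, "jaw": -1}, {"offset": [-0.4, 0.75, 0], "yaw": 0.12, "jaw": -1}])

```text
time: 29.42
ee_pos: [438.1, 145.6, 116.2]
orientation: [0.238, 0.971, 0.0, 0.0]
force: [-0.4, 0.5, -0.2]
grip_width: 0.3
```

>>> apply_moves(moves=[{"offset": [-0.4, 0.75, 0], "yaw": 0.12, "jaw": -1}, {"offset": [-0.4, 0.75, 0], "yaw": 0.12, "jaw": -1}, {"offset": [-0.4, 0.75, 0], "yaw": 0.12, "jaw": -1}, {"offset": [0, 0, 0], "yaw": 0.01, "jaw": -1}, {"offset": [0, 0, 0], "yaw": 0, "jaw": -1}, {"offset": [0, 0, 0], "yaw": 0, "jaw": -1}])

```text
time: 29.92
ee_pos: [426.2, 167.2, 115.9]
orientation: [0.059, 0.998, 0.0, 0.0]
force: [-0.5, -0.2, -0.1]
grip_width: 0.3
```

```bash
python3 look.py 43 side,wrist
```

```text
t29.92 [426.2 167.2 115.9] a,b -113.8 -69.5 F [-0.5 -0.2 -0.1] Fn -0.3 gw 0.3 psi 83.2
```

View pics/c43.png

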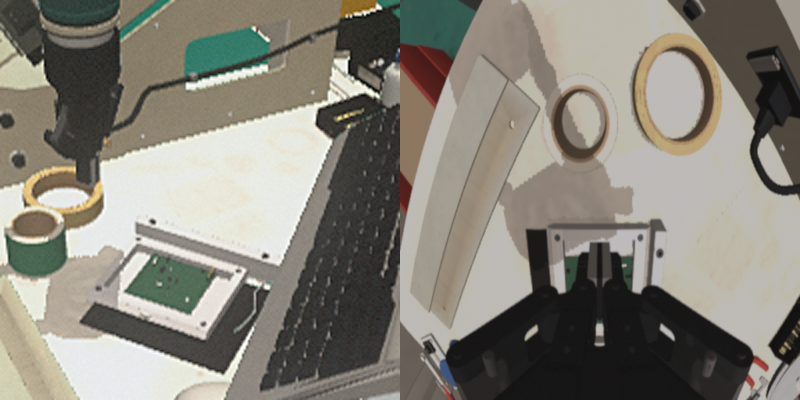

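```bash
cat > m2.py <<'E'
from h import *
import sys
k=sys.argv[1]
z=np.load(f'pics/side{k}.npz');im=z['im'];P=cloud('side',z['d']);r=P[...,:2]-[547.2,223.2];a=r@[.9933,-.1149];b=r@[.1149,.9933]
m=(z['d']>0)&(P[...,2]>11)&(P[...,2]<20)&(b<-14)&(b>-175)&(a>-140)&(a<100)
for lo in range(-165,-14,12):
    q=m&(b>lo)&(b<lo+12)
    if q.sum()>5: print(lo+6,q.sum(),'a',np.percentile(a[q],[2,98]).round(1))
for lo in range(-95,90,15):
    q=m&(a>lo)&(a<lo+15)
    if q.sum()>5: print('a',lo+7,'b',np.percentile(b[q],[2,98]).round(1))
cv2.imwrite(f'pics/zz{k}.png',cv2.resize(im[150:250,225:345,::-1],None,fx=6,fy=6,interpolation=cv2.INTER_CUBIC))
E
python3 m2.py 43
```

```text
-135 97 a [-81.9  53.7]
-123 295 a [-83.2  54.9]
-111 108 a [-84.1  55.6]
-99 41 a [-85.4  56.1]
-87 49 a [-84.9  55.9]
-75 41 a [-84.9  56.4]
-63 41 a [-85.8  56.3]
-51 38 a [-85.8  56.3]
-39 42 a [-85.6  55.8]
-27 233 a [-81.   54.1]
-15 85 a [-81.2  56.4]
a -88 b [-130.4  -21. ]
a -73 b [-130.8  -18.1]
a -58 b [-132.   -17.5]
a -43 b [-130.6  -16.9]
a -28 b [-131.9  -17.2]
a -13 b [-132.7  -17.7]
a 2 b [-129.9  -17.7]
a 17 b [-132.3  -16.6]
a 32 b [-132.2  -16.4]
a 47 b [-130.2  -18. ]
a 62 b [-129.7  -18.3]
```

```bash
sleep 0
```

```text
(no output)
```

View pics/zz43.png

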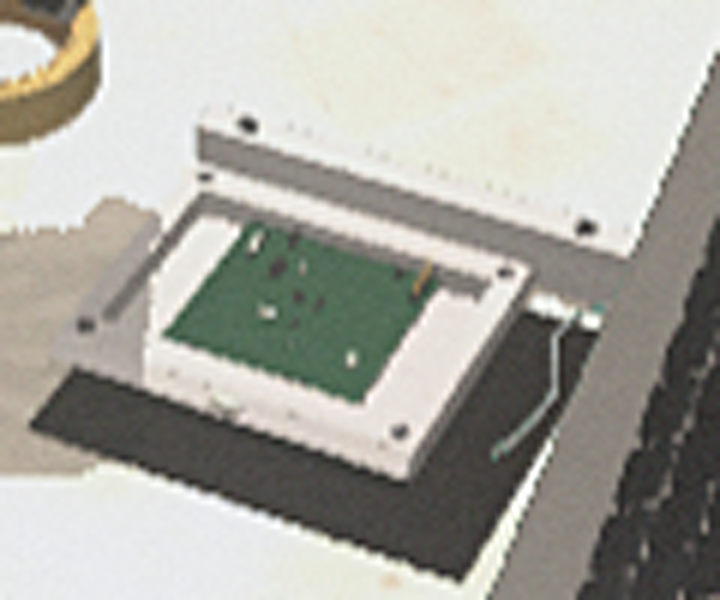

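>>> apply_moves(moves=[{"offset": [0, 0, -2.5], "yaw": 0, "jaw": -1}, {"offset": [0, 0, -3], "yaw": 0, "jaw": -1}, {"offset": [0, 0, -3], "yaw": 0, "jaw": -1}, {"offset": [0, 0, -2], "yaw": 0, "jaw": -1}, {"offset": [0, 0, -0.3], "yaw": 0, "jaw": -1}, {"offset": [0, 0, 0], "yaw": 0, "jaw": -1}, {"offset": [0, 0, 0], "yaw": 0, "jaw": -1}])

```text
time: 30.6
ee_pos: [426.7, 167.2, 8.5]
orientation: [0.058, 0.998, 0.0, 0.0]
force: [0.9, -1.0, 0.6]
grip_width: -0.0
```

```bash
python3 look.py 44 side,wrist
```

```text
t30.60 [426.7 167.2   8.5] a,b -113.3 -69.4 F [ 0.9 -1.   0.6] Fn -0.9 gw -0.0 psi 83.3
```

View pics/c44.png

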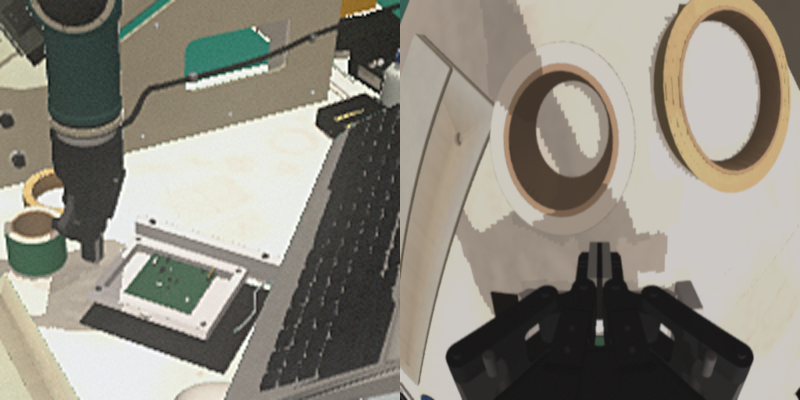

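Clear of the label roll. Next I push the plate along +a.

>>> apply_moves(moves=[{"offset": [0.4, -0.05, 0], "yaw": 0, "jaw": -1}, {"offset": [0.4, -0.05, 0], "yaw": 0, "jaw": -1}, {"offset": [0.4, -0.05, 0], "yaw": 0, "jaw": -1}, {"offset": [0.4, -0.05, 0], "yaw": 0, "jaw": -1}, {"offset": [0.4, -0.05, 0], "yaw": 0, "jaw": -1}, {"offset": [0.4, -0.05, 0], "yaw": 0, "jaw": -1}, {"offset": [0, 0, 0], "yaw": 0, "jaw": -1}])

```text
time: 31.28
ee_pos: [450.4, 164.1, 7.6]
orientation: [0.058, 0.998, -0.0, 0.0]
force: [-0.4, 0.1, 1.1]
grip_width: -0.3
```

```bash
python3 look.py 45 side; python3 m2.py 45 | head -12
```

```text
t31.28 [450.4 164.1   7.6] a,b -89.3 -69.8 F [-0.4  0.1  1.1] Fn 0.1 gw -0.3 psi 83.4
-135 93 a [-73.2  61.3]
-123 296 a [-73.1  62.8]
-111 108 a [-76.5  64.1]
-99 40 a [-76.7  64.5]
-87 54 a [-92.1  64.4]
-75 49 a [-89.   64.3]
-63 45 a [-77.2  64.9]
-51 41 a [-76.   64.5]
-39 46 a [-75.3  65.2]
-27 238 a [-73.4  61.7]
-15 80 a [-72.7  63.8]
a -88 b [-85.2 -76.1]
```

>>> apply_moves(moves=[{"offset": [0.4, -0.05, 0], "yaw": 0, "jaw": -1}, {"offset": [0.4, -0.05, 0], "yaw": 0, "jaw": -1}, {"offset": [0.3, -0.03, 0], "yaw": 0, "jaw": -1}, {"offset": [0, 0, 0], "yaw": 0, "jaw": -1}, {"offset": [-0.4, 0.05, 0], "yaw": 0, "jaw": -1}, {"offset": [-0.4, 0.05, 0.5], "yaw": 0, "jaw": -1}, {"offset": [0, 0, 2], "yaw": 0, "jaw": -1}, {"offset": [0, 0, 2.5], "yaw": 0, "jaw": -1}, {"offset": [0, 0, 0], "yaw": 0, "jaw": -1}])

```text
time: 32.08
ee_pos: [456.1, 165.1, 62.3]
orientation: [0.058, 0.998, 0.001, 0.004]
force: [1.8, 0.5, 1.3]
grip_width: -0.2
```

```bash
python3 look.py 46 side; python3 m2.py 46
```

```text
t32.08 [456.1 165.1  62.3] a,b -83.8 -68.2 F [1.8 0.5 1.3] Fn 0.7 gw -0.2 psi 83.4
-135 101 a [-61.9  73.5]
-123 306 a [-62.4  74.6]
-111 102 a [-63.6  76.8]
-99 44 a [-65.5  76.2]
-87 44 a [-64.3  76.3]
-75 40 a [-63.8  76.5]
-63 39 a [-65.5  77.2]
-51 45 a [-65.3  76.6]
-39 48 a [-64.5  76.2]
-27 230 a [-61.9  75.3]
-15 79 a [-59.3  71.4]
a -73 b [-128.3  -28.8]
a -58 b [-129.9  -19.1]
a -43 b [-132.2  -17.2]
a -28 b [-132.1  -18. ]
a -13 b [-132.4  -16.8]
a 2 b [-132.4  -17.3]
a 17 b [-132.6  -16.7]
a 32 b [-131.1  -18.5]
a 47 b [-133.9  -18.4]
a 62 b [-132.5  -18.7]
a 77 b [-129.9  -21.2]
```

View pics/zz46.png

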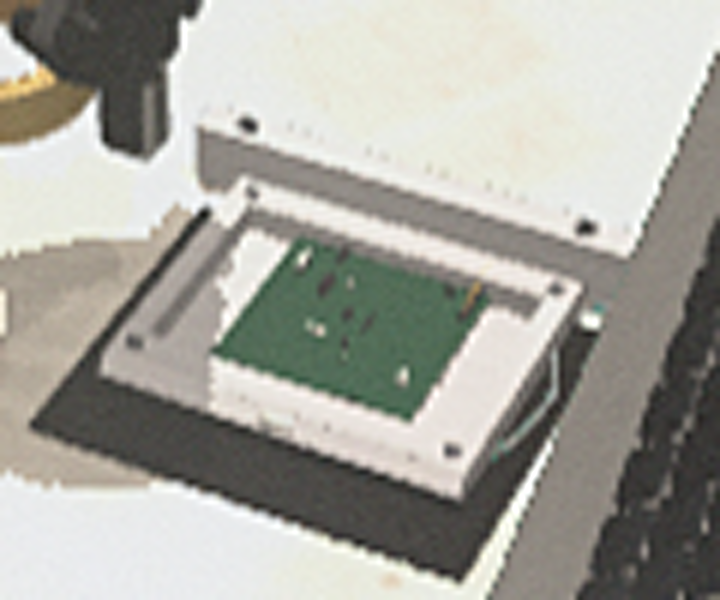

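>>> apply_moves(moves=[{"offset": [1.5, -0.5, 0], "yaw": 0, "jaw": -1}, {"offset": [2, -0.8, 0], "yaw": 0, "jaw": -1}, {"offset": [2, -0.8, 0], "yaw": 0, "jaw": -1}, {"offset": [2, -0.7, 0], "yaw": 0, "jaw": -1}, {"offset": [1.2, -0.4, 0], "yaw": 0, "jaw": -1}, {"offset": [0, 0, -1.5], "yaw": 0, "jaw": -1}, {"offset": [0, 0, -1.5], "yaw": 0, "jaw": -1}, {"offset": [0, 0, 0], "yaw": 0, "jaw": -1}, {"offset": [0, 0, 0], "yaw": 0, "jaw": -1}])

```text
time: 32.88
ee_pos: [537.8, 131.6, 26.2]
orientation: [0.058, 0.998, -0.0, -0.002]
force: [0.0, -0.4, 0.6]
grip_width: 0.1
```

```bash
python3 look.py 47 side,wrist
python3 - <<'E'
from h import *
z=np.load('pics/side46.npz');im=z['im'].astype(int)
m=((im.max(2)<95)).astype(np.uint8);m[:, :220]=0;m[:205]=0;m[255:]=0;m[:,345:]=0
n,l,s,c=cv2.connectedComponentsWithStats(m);i=1+np.argmax(s[1:,4]);print(s[i])
v,u=np.nonzero(l==i)
w=np.array([ray('side',x,y,2.5)[:2] for x,y in zip(u,v)])-[547.2,223.2];a=w@[.9933,-.1149];b=w@[.1149,.9933]
for lo in range(-80,60,20):
    q=(a>lo)&(a<lo+20)
    if q.any(): print(lo,b[q].min().round(1),b[q].max().round(1))
E
```

```text
t32.88 [537.8 131.6  26.2] a,b 1.2 -92.1 F [ 0.  -0.4  0.6] Fn -0.4 gw 0.1 psi 83.4
[ 230  205   95   42 1086]
-80 -162.0 -104.6
-60 -161.8 -127.6
-40 -162.9 -128.1
-20 -161.8 -127.9
0 -162.3 -128.5
20 -162.5 -128.3
40 -163.2 -128.1
```

View pics/c47.png

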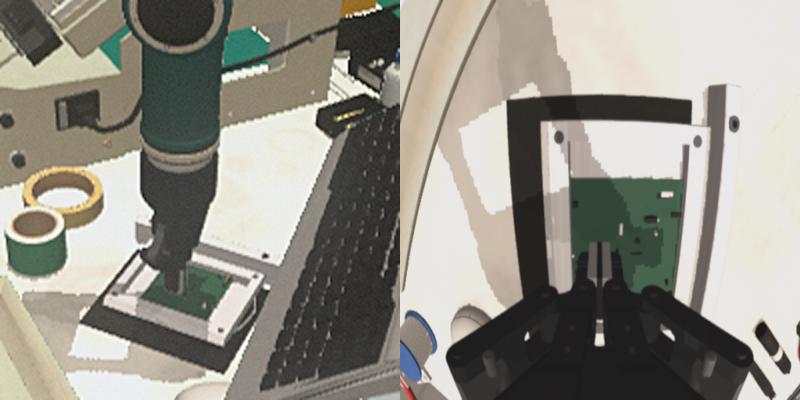

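>>> apply_moves(moves=[{"offset": [0.35, 0.1, -0.4], "yaw": 0, "jaw": -1}, {"offset": [0, 0, -0.4], "yaw": 0, "jaw": -1}, {"offset": [0, 0, -0.3], "yaw": 0, "jaw": -1}, {"offset": [0, 0, -0.2], "yaw": 0, "jaw": -1}, {"offset": [0, 0, 0], "yaw": 0, "jaw": -1}, {"offset": [0, 0, 0], "yaw": 0, "jaw": -1}])

```text
time: 33.48
ee_pos: [543.0, 132.8, 14.5]
orientation: [0.058, 0.998, -0.0, -0.0]
force: [0.5, -0.0, -0.2]
grip_width: -0.0
```

>>> apply_moves(moves=[{"offset": [0, 0, -0.2], "yaw": 0, "jaw": -1}, {"offset": [0, 0, -0.1], "yaw": 0, "jaw": -1}, {"offset": [0, 0, 0], "yaw": 0, "jaw": -1}])

```text
time: 33.73
ee_pos: [543.1, 132.8, 11.5]
orientation: [0.058, 0.998, -0.0, -0.0]
force: [-0.1, 0.1, -0.7]
grip_width: 0.1
```

>>> apply_moves(moves=[{"offset": [-0.02, -0.2, 0], "yaw": 0, "jaw": -1}, {"offset": [-0.02, -0.2, 0], "yaw": 0, "jaw": -1}, {"offset": [-0.02, -0.2, 0], "yaw": 0, "jaw": -1}, {"offset": [-0.02, -0.2, 0], "yaw": 0, "jaw": -1}, {"offset": [0, 0, 0], "yaw": 0, "jaw": -1}])

```text
time: 34.15
ee_pos: [542.4, 124.4, 11.7]
orientation: [0.058, 0.998, -0.0, -0.0]
force: [0.0, 0.0, 0.7]
grip_width: -0.2
```

```bash
python3 look.py 48 side,wrist; python3 m2.py 48 | tail -11
```

```text
t34.15 [542.4 124.4  11.7] a,b 6.6 -98.7 F [0.  0.  0.7] Fn 0.0 gw -0.2 psi 83.3
a -73 b [-123.   -47.1]
a -58 b [-130.8  -22.8]
a -43 b [-132.7 -112.9]
a -28 b [-130.7 -111. ]
a -13 b [-132.  -112.7]
a 2 b [-133.3  -18.2]
a 17 b [-133.3  -17.6]
a 32 b [-130.1  -18.7]
a 47 b [-134.4  -17.1]
a 62 b [-132.5  -17.4]
a 77 b [-129.2  -19.7]
```

View pics/c48.png

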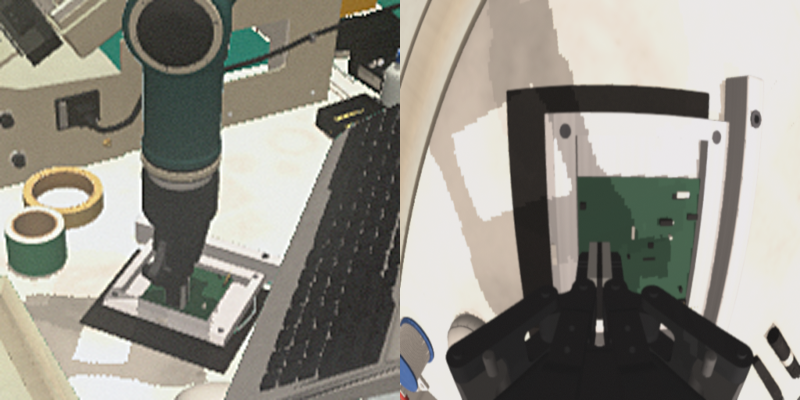

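>>> apply_moves(moves=[{"offset": [-0.02, -0.2, 0], "yaw": 0, "jaw": -1}, {"offset": [-0.02, -0.2, 0], "yaw": 0, "jaw": -1}, {"offset": [-0.02, -0.2, 0], "yaw": 0, "jaw": -1}, {"offset": [-0.02, -0.2, 0], "yaw": 0, "jaw": -1}, {"offset": [-0.02, -0.2, 0], "yaw": 0, "jaw": -1}, {"offset": [0, 0, 0], "yaw": 0, "jaw": -1}])

```text
time: 34.75
ee_pos: [541.4, 114.6, 11.7]
orientation: [0.058, 0.998, 0.0, 0.0]
force: [-0.7, 0.5, 0.7]
grip_width: -0.1
```

```bash
python3 look.py 49 side; python3 m2.py 49 | tail -11
```

```text
t34.75 [541.4 114.6  11.7] a,b 6.7 -108.5 F [-0.7  0.5  0.7] Fn 0.4 gw -0.1 psi 83.3
a -73 b [-122.3  -32.5]
a -58 b [-133.3  -28.8]
a -43 b [-134.2 -116.6]
a -28 b [-131.7 -116. ]
a -13 b [-133.4 -113.7]
a 2 b [-135.4  -19.4]
a 17 b [-135.1  -19.8]
a 32 b [-133.8  -19.8]
a 47 b [-134.7  -19.5]
a 62 b [-133.8  -20.9]
a 77 b [-132.5  -20. ]
```

Contact made, and the plate has moved about 2 mm evenly. I'll push another 18 mm in two stages.

>>> apply_moves(moves=[{"offset": [-0.02, -0.2, 0], "yaw": 0, "jaw": -1}, {"offset": [-0.02, -0.2, 0], "yaw": 0, "jaw": -1}, {"offset": [-0.02, -0.2, 0], "yaw": 0, "jaw": -1}, {"offset": [-0.02, -0.2, 0], "yaw": 0, "jaw": -1}, {"offset": [-0.02, -0.2, 0], "yaw": 0, "jaw": -1}, {"offset": [0, 0, 0], "yaw": 0, "jaw": -1}])

```text
time: 35.3
ee_pos: [540.4, 104.4, 11.7]
orientation: [0.058, 0.998, -0.0, -0.0]
force: [0.4, 0.1, -0.4]
grip_width: 0.2
```

```bash
python3 look.py 50 side; python3 m2.py 50 | tail -11
```

```text
t35.30 [540.4 104.4  11.7] a,b 6.9 -118.8 F [ 0.4  0.1 -0.4] Fn 0.2 gw 0.2 psi 83.4
a -73 b [-129.5  -42.7]
a -58 b [-142.1  -45.5]
a -43 b [-145.9 -126.4]
a -28 b [-144.9 -110. ]
a -13 b [-145.  -126.1]
a 2 b [-144.1  -29.9]
a 17 b [-143.9  -30.8]
a 32 b [-143.9  -29.8]
a 47 b [-143.   -29.9]
a 62 b [-144.1  -28.8]
a 77 b [-141.9  -31.1]
```

>>> apply_moves(moves=[{"offset": [-0.02, -0.2, 0], "yaw": 0, "jaw": -1}, {"offset": [-0.02, -0.2, 0], "yaw": 0, "jaw": -1}, {"offset": [-0.02, -0.2, 0], "yaw": 0, "jaw": -1}, {"offset": [-0.02, -0.2, 0], "yaw": 0, "jaw": -1}, {"offset": [0, 0, 0], "yaw": 0, "jaw": -1}, {"offset": [0.03, 0.4, 0], "yaw": 0, "jaw": -1}, {"offset": [0, 0, 0.5], "yaw": 0, "jaw": -1}, {"offset": [0, 0, 2], "yaw": 0, "jaw": -1}, {"offset": [0, 0, 4], "yaw": 0, "jaw": -1}, {"offset": [0, 0, 4], "yaw": 0, "jaw": -1}])

```text
time: 36.18
ee_pos: [537.8, 100.6, 116.1]
orientation: [0.058, 0.998, -0.001, -0.003]
force: [1.6, 0.6, -0.2]
grip_width: -0.0
```

>>> apply_moves(moves=[{"offset": [-2, 0, 3], "yaw": 0, "jaw": -1}, {"offset": [-3, 0, 2], "yaw": 0, "jaw": -1}, {"offset": [-4, 0, 0], "yaw": 0, "jaw": -1}, {"offset": [-4, 0, 0], "yaw": 0, "jaw": -1}, {"offset": [0, 0, 0], "yaw": 0, "jaw": -1}, {"offset": [0, 0, 0], "yaw": 0, "jaw": -1}])

```text
time: 36.68
ee_pos: [407.5, 100.7, 166.4]
orientation: [0.057, 0.998, -0.0, -0.0]
force: [0.6, 0.1, 0.1]
grip_width: -0.1
```

```bash
python3 look.py 51 side,wrist; python3 m2.py 51
python3 - <<'E'
from h import *
z=np.load('pics/side51.npz');d=z['d'];P=cloud('side',d);r=P[...,:2]-[547.2,223.2];a=r@[.9933,-.1149];b=r@[.1149,.9933]
m=(d>0)&(abs(P[...,2]-16)<4)&(abs(a-6)<75)&(b<-22)&(b>-150)
q=P[m];A=np.c_[q[:,:2]-q[:,:2].mean(0),np.ones(len(q))]
for _ in range(3):
    s=np.linalg.lstsq(A,q[:,2],rcond=None)[0];e=abs(A@s-q[:,2])<1.5;A,q=A[e],q[e]
print('plane',s,'tilt deg',np.degrees(np.hypot(s[0],s[1])),len(q))
E
```

```text
t36.68 [407.5 100.7 166.4] a,b -124.7 -137.7 F [0.6 0.1 0.1] Fn 0.1 gw -0.1 psi 83.4
-159 13 a [-48.4  64.4]
-147 323 a [-62.1  74.9]
-135 172 a [-63.1  75.4]
-123 48 a [-64.7  76.9]
-111 48 a [-64.5  76.6]
-99 40 a [-64.2  76.7]
-87 46 a [-64.6  77.1]
-75 42 a [-64.4  76.3]
-63 49 a [-64.1  76.9]
-51 190 a [-61.6  76.3]
-39 147 a [-62.5  73.2]
a -73 b [-136.4  -42.4]
a -58 b [-151.7  -39. ]
a -43 b [-151.7  -38. ]
a -28 b [-152.5  -37. ]
a -13 b [-151.6  -37.3]
a 2 b [-153.1  -38.5]
a 17 b [-153.4  -38. ]
a 32 b [-152.8  -36.8]
a 47 b [-152.9  -38.7]
a 62 b [-151.9  -37.3]
a 77 b [-150.4  -39.2]
plane [1.10097072e-03 6.65004466e-04 1.55875394e+01] tilt deg 0.07369510180472226 648
```

View pics/side51.png

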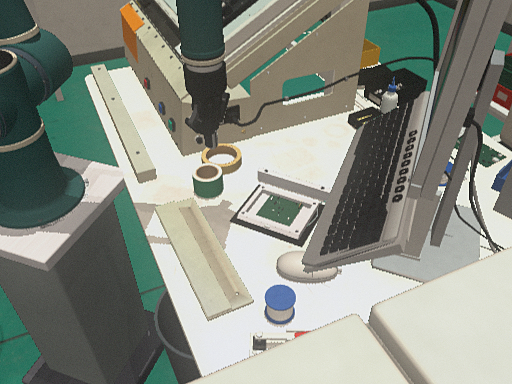

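The carrier lies flat with the board up, at about (275,210) in the side view and centred on the mat. The rolls, mouse and spool are at the same pixels as at the start. The gripper is clear at (207,120), so I'm handing the job in.

```bash
python3 -c "
from bench import arm
print(arm.sign_off())"
```

```text
the job is handed in; nothing more can be done
None
```

The carrier is turned over and lies flat on the mat, board up, along the fence; I handed the job in at about 37 s.

**How it was done:** I pushed the carrier against the fence and levered its free edge up with one fingertip. I then swung the other finger behind it, pinched it upright and lifted it over the fence. Lowering was the same sequence in reverse, with the lower edge braced against the fence. Two gentle pushes at the end centred it.

**Last checks (side camera):**

| Check | Measured | Limit |
|---|---|---|
| Distance from mat centre | about 2 mm | 30 mm |
| Tilt | about 0.1° | 4° |
| Height of the board-side face | about 16 mm | 22 mm |
| Long side against the fence | parallel as far as the picture shows, about 1° | 8° |

The tape, label roll, mouse and spool looked unmoved by eye; I did not measure them. The gripper was clear of everything.

**What went wrong:**
- **Sideways shift:** while I was lowering the carrier, the second finger caught its end and pushed it about 20 to 30 mm along the fence, with up to about 16 N on the tool. The first centring push corrected this.
- **Off-centre landing:** bracing against the fence left the carrier about 22 mm off centre across the mat. The second push, on the inside wall of the board pocket, corrected that.

The robot does not report the carrier's speed. I kept each step slow and saw no sudden drop, but I did not measure the speed limits directly.

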